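# Rack the oiled spindles to dry and stopper the oil flask

## Task

The freshly oiled spindles are to dry under the dust hood: pull the cradle carriage right out by its post, lay every spindle on the bench in a groove of its own with both round ends settled in the notches, and then slide the carriage fully home with the spindles still in it. Also put the stopper fully into the neck of the oil flask, leaving the flask standing upright.

Things in the scene. Friction and masses are not known exactly. Their poses are not given: they have to be found in the camera images.
- carriage (a joint): the wooden cradle carriage of the drying stand, which slides along the stand's x axis: 0 = fully home under the green dust hood, grows as it is pulled out towards the robot, 0.17 m = right out against its stop. It stays where it is left; it takes about 2 to 4 N to slide
- carriage_post (a point): grip point of the upright round steel post (24 mm diameter) at the front of the carriage, 20 mm below the top of the post and 48 mm above the carriage plate it stands on; the post is free all round, and always in front of the hood. It moves with the carriage. Its x axis is the stand's x axis: +x points into the hood, so the carriage is pulled out along -x
- cradle (a point): middle of the four-place cradle on the carriage, at the axis height of a seated spindle (33 mm above the carriage plate, 55 mm above the bench); moves with the carriage. x axis along the grooves, +x into the hood; y across them; z up. Two notched wooden rails, 12 mm thick, run along y, 50 mm either side of this point; between them it is open for fingers down to the plate
- stand: the fixed drying stand; origin on the bench, x axis into the hood. The green dust hood covers x = 15 to 200 mm, 292 mm wide in y, open at the front, roof underside 112 mm and top 118 mm above the bench; the base board (12 mm thick) runs from x = -172 to 202 mm. The cradle's middle is at x = 95 mm when home, at x = -75 mm when right out
- groove_1 (a point): groove 1 of 4 (numbered along +y of the stand, 68 mm apart): a pair of 90 degree V notches, 32 mm wide at the top and 16 mm deep, one in each rail. The point is where the centre of a seated spindle lies; x axis along the groove. Moves with the carriage
- groove_2 (a point): groove 2 of 4 (numbered along +y of the stand, 68 mm apart): a pair of 90 degree V notches, 32 mm wide at the top and 16 mm deep, one in each rail. The point is where the centre of a seated spindle lies; x axis along the groove. Moves with the carriage
- groove_3 (a point): groove 3 of 4 (numbered along +y of the stand, 68 mm apart): a pair of 90 degree V notches, 32 mm wide at the top and 16 mm deep, one in each rail. The point is where the centre of a seated spindle lies; x axis along the groove. Moves with the carriage
- groove_4 (a point): groove 4 of 4 (numbered along +y of the stand, 68 mm apart): a pair of 90 degree V notches, 32 mm wide at the top and 16 mm deep, one in each rail. The point is where the centre of a seated spindle lies; x axis along the groove. Moves with the carriage
- spindle_1_mid (a point): centre of turned wooden spindle 1 (absent in some starts): 150 mm long along its x axis, about 0.12 kg; in the middle a square block 36 x 36 mm, 40 mm long, from which round ends of 26 mm diameter run out to both sides. Lies on the bench on a flat of the block, centre 18 mm up; grip it across the square block. Turned about its own axis, or end for end, it is just as good
- spindle_2_mid (a point): centre of turned wooden spindle 2 (absent in some starts): 150 mm long along its x axis, about 0.12 kg; in the middle a square block 36 x 36 mm, 40 mm long, from which round ends of 26 mm diameter run out to both sides. Lies on the bench on a flat of the block, centre 18 mm up; grip it across the square block. Turned about its own axis, or end for end, it is just as good
- spindle_3_mid (a point): centre of turned wooden spindle 3 (absent in some starts): 150 mm long along its x axis, about 0.12 kg; in the middle a square block 36 x 36 mm, 40 mm long, from which round ends of 26 mm diameter run out to both sides. Lies on the bench on a flat of the block, centre 18 mm up; grip it across the square block. Turned about its own axis, or end for end, it is just as good
- spindle_4_mid (a point): centre of turned wooden spindle 4 (absent in some starts): 150 mm long along its x axis, about 0.12 kg; in the middle a square block 36 x 36 mm, 40 mm long, from which round ends of 26 mm diameter run out to both sides. Lies on the bench on a flat of the block, centre 18 mm up; grip it across the square block. Turned about its own axis, or end for end, it is just as good
- flask_rim (a point): centre of the mouth of the amber glass flask, 98 mm above its foot; body 90 mm diameter up to 52 mm, tapering to the neck at 72 mm; neck 56 mm outside and 48 mm inside diameter, open. Stands loose on the bench, about 0.6 kg. z axis up
- stopper_knob (a point): grip point on the axis of the stopper's dark wooden knob (28 mm diameter, 38 mm tall): 14 mm below its top, 24 mm above the cork flange (58 mm diameter, 7 mm thick). Below is a tapered cork plug, 28 mm long, 42 mm diameter at the flange, 34 mm at the foot. It stands on the foot, 59 mm below this point; fully in, the flange rests on the rim, this point 31 mm above it. z axis up; 0.07 kg
Mind the look-alikes: they are no part of the job. What is shaped like the part that bears spindle_3_mid but turquoise is not meant. What is shaped like the part that bears spindle_1_mid but green is not meant.

How it is judged:
By the outcome, as a careful person would: the job done as asked, in the order asked, and still so for the second after the job is handed in, with the robot touching nothing.
Of spindle_1, spindle_2, spindle_3, spindle_4 only 3 to 4 are there at a start; the rules pass over those that are not, and their reading is None.
At some moment in a run one of spindle_1, spindle_2, spindle_3, spindle_4, flask may be knocked a few centimetres aside while the robot is not near it.
It also fails if it takes over 208 s, if anything falls off the work surface, if the arm or the gripper's body presses on something with over 40 N, if the wrist force passes 120 N, or if a joint passes its speed limit or range.

## Robot

A 7-joint arm with a two-finger parallel gripper is mounted at the origin on a cart in front of the work surface, level with it; the furniture and walls round the work are solid. World frame = base frame: x ahead of the robot, y to its left, z up, the work surface at z = 0. Lengths are in m, angles in rad, forces in N, time in s.
With the tool pointing down it reaches from about 0.425 to 0.875 m from the base axis. Payload 4.7 kg.
Tool frame: the origin (TCP) lies at the very end of the fingers, on their centre line; the grasp point (between the pads) lies 19 mm behind it (robot.grip_depth is the distance from the TCP to the grasp point, in m); z points along the fingers, y is the line along which they close (so a half turn about z gives the same grasp; the last joint's range is limited). The gripper opens to 85 mm and grips with 20 to 120 N. Pads are 22 mm wide; open, the fingers measure 114 mm over their backs; the gripper's body (76 mm by 85 mm) begins 54 mm behind the grasp point. The pads swing forward as they close: fully open they stand 13 mm farther back than shut.
Start: joints at [1.305, 0.321, -0.07, 1.45, 0.023, 1.371, -0.057], TCP at [0.179, -0.625, 0.231] pointing down, gripper open.
Joint ranges: [-2.86, 2.86], [-0.3, 2.09], [-1.38, 1.24], [0.06, 2.45], [-1.56, 4.7], [0.09, 2.05], [-2.69, 2.69]. Speed limits (rad/s): [2.57, 2.57, 3.14, 3.14, 3.14, 3.14, 3.14].

## Interface

Orientations are given as a 3x3 rotation matrix whose columns are the frame's x, y, z axes.
In Python, from station import robot gives the robot as it stands. The module is installed in compiled form; this text tells all that it offers.
- The arm moves only by the tool send_rows, never from a script. Its argument "commands" is a list that holds one entry, the list of rows, each a list of 7 numbers: the shift along the tool's x, y, z each as a share of 0.05 m, from -1 to 1, then the turn, a rotation vector about the tool's x, y, z each as a share of 5 degrees, from -1 to 1, then the opening in per cent of the stroke, from 0 (shut) to 100 (fully open). In form: [[[x, y, z, ax, ay, az, fingers], ...]]. A call has 1 to 5 rows; each row shifts and turns the commanded pose from where the row before left it, along the tool's axes as they then stand; what a row does not reach is not made up. A row lasts 1/8 s, in which the tool goes at most 62.5 mm and 10.7 degrees, less where a joint would pass 70% of its speed; a pose out of reach is approached as far as the arm can. A call with a number of a shift or a turn outside -1 to 1 is refused whole. A call with a gripper value outside its range is refused whole. The fingers move at their own pace and stop on an object; the grip force is fixed at half the most. Time passes only in rows, so rows that do not move let the fingers close. It gives the time, the measured TCP pose, the force, the opening and the grip force at its end, in the units of the state.
- robot.sense(): the state, without advancing time (a new reading comes with each control period).
- robot.camera(name): name is "scene" or "top" or "wrist"; returns a dict with "color" (384x512x3 uint8, red, green, blue), "fov_y" (degrees; the focal length in pixels is half the picture's height over the tangent of half this angle, whatever the lens; pixels are square), "cx", "cy" (the principal point, pixels), "eye" and "rotation" of the camera in the world. Camera axes: x right, y down, z forward; pixel columns grow to the right and rows downward; lengths in m; the calibration is good to about 2 mm. A picture is of the moment at which its call begins. There is no depth.
- robot.sign_off(): hands the job in; it is judged then, once.
The state is a dict: "time": time; "joint_pos": joint angles; "joint_vel": joint speeds; "effort": joint torques, N m; "ee_pos": TCP position; "eef_rot": TCP orientation; "force": force on the tool from outside, world axes, zero at the start; "wrist_torque": the same for the moment, N m; "gripper_width": opening from 0.0 (shut) to 1.0 (fully open); "gripper_force": force on a finger pad.
Only numpy, scipy, OpenCV 4.12 (cv2) and the standard library are available. Lean on these libraries where they do the work, as an engineer would, in place of code of your own. Each camera call takes 0.05 s, during which the arm holds its last target. There are 200 camera calls.

## Working session

There is one attempt and no reset: what is moved stays moved. The work goes in short steps, Python scripts to look and compute and a tool call to move; the robot and the scene stay as the last step left them, time stands still between calls to the robot, and variables do not carry over. Pictures are saved under pics/ and viewed, at most 14 in all, crops included, and the job is handed in when it is done.

Besides the shell and the picture viewer there is one more tool, called after ">>>" by a JSON object that holds its "api" and its "payload". send_rows: Moves the arm, as the interface text tells. Its arguments: {"type":"object","properties":{"commands":{"type":"array"}},"required":["commands"]}

```bash
mkdir -p pics
cat > h.py <<'E'
import numpy as np, cv2
from station import robot
def snap(n):
    c=robot.camera(n); return c
def save(c,f): cv2.imwrite('pics/'+f,cv2.cvtColor(c['color'],cv2.COLOR_RGB2BGR))
def K(c): return c['color'].shape[0]/2/np.tan(np.radians(c['fov_y'])/2)
def ray(c,u,v):
    d=np.array([(u-c['cx'])/K(c),(v-c['cy'])/K(c),1.]); return np.array(c['eye']),np.array(c['rotation'])@d
def onz(c,u,v,z):
    e,d=ray(c,u,v); return e+d*(z-e[2])/d[2]
def proj(c,p):
    q=np.array(c['rotation']).T@(np.array(p)-c['eye']); return q[:2]/q[2]*K(c)+[c['cx'],c['cy']]
E
python3 - <<'E'
from h import *
ims=[]
for n in('scene','top'):
    c=snap(n); print(n,c['fov_y'],c['cx'],c['cy'],c['eye'],np.round(c['rotation'],3).tolist())
    save(c,n+'0.png')
s=robot.sense();print(s['ee_pos'],np.round(s['eef_rot'],3).tolist(),s['time'],s['gripper_width'],robot.grip_depth)
E
```

```text
scene 42.49073034381699 256.4173150306834 197.4286262484932 [-0.40364114  1.04939988  0.74283679] [[-0.776, -0.259, 0.575], [-0.63, 0.311, -0.711], [0.005, -0.914, -0.405]]
top 55.664906409262755 258.137101389329 193.95036184155038 [ 0.35881023 -0.0867519   1.31346967] [[-0.01, -0.987, 0.162], [-1.0, 0.008, -0.013], [0.012, -0.163, -0.987]]
[ 0.17930452 -0.62425416  0.23032194] [[0.961, 0.276, -0.001], [0.276, -0.961, 0.002], [-0.0, -0.002, -1.0]] 0.1 1.0027329044815858 0.0187
```

View pics/top0.png

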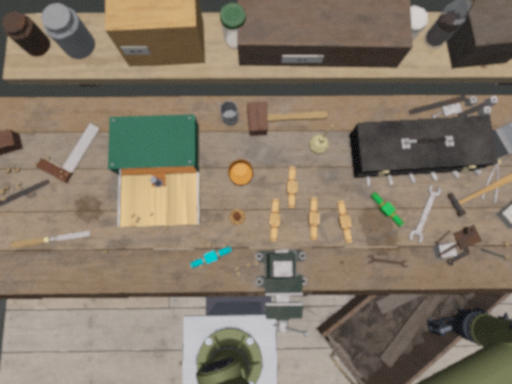

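View pics/scene0.png

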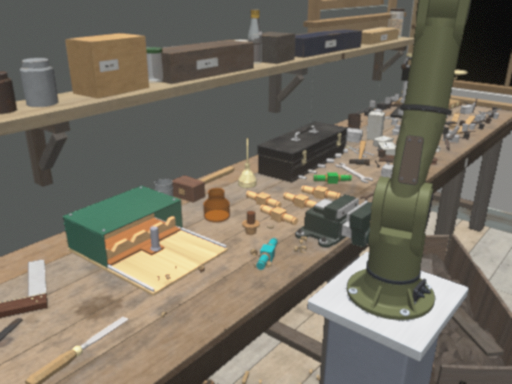

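Run:
```python
from h import *
c=snap('top'); im=c['color']; hsv=cv2.cvtColor(im,cv2.COLOR_RGB2HSV)
for p in [(292,187),(275,219),(314,218),(345,221),(240,173),(237,216),(150,200),(150,140),(270,215),(157,181)]: print(p,hsv[p[1],p[0]],end=' ')
print()
m=((hsv[...,0]>=10)&(hsv[...,0]<=22)&(hsv[...,1]>115)&(hsv[...,2]>165)).astype(np.uint8)
m[:, :222]=0;m[:160]=0;m[245:]=0;m[:,360:]=0
n,l,st,ce=cv2.connectedComponentsWithStats(m)
for i in range(1,n):
    if st[i,4]<60: continue
    ys,xs=np.nonzero(l==i)
    (cc,wh,a)=cv2.minAreaRect(np.float32(np.c_[xs,ys])); P=onz(c,*cc,0.022)
    vx,vy,_,_=cv2.fitLine(np.float32(np.c_[xs,ys]),cv2.DIST_L2,0,.01,.01).ravel()
    Q=onz(c,cc[0]+vx*20,cc[1]+vy*20,0.022)-P
    print(st[i],np.round(cc,1),np.round(wh,1),P.round(4),'ang',np.degrees(np.arctan2(Q[1],Q[0])).round(1))
g=((hsv[...,0]>70)&(hsv[...,0]<85)&(hsv[...,1]>120)).astype(np.uint8)
n,l,st,ce=cv2.connectedComponentsWithStats(g)
i=1+st[1:,4].argmax(); ys,xs=np.nonzero(l==i)
r=cv2.minAreaRect(np.float32(np.c_[xs,ys])); b=cv2.boxPoints(r); print('hood',b.round(1).tolist(),[onz(c,*q,.118).round(4).tolist() for q in b])
save(dict(color=cv2.resize(im[100:280,95:365],None,fx=2.9,fy=2.9,interpolation=cv2.INTER_CUBIC)),'crop1.png')
```

```text
(292, 187) [ 17 101 205] (275, 219) [ 17 103 206] (314, 218) [ 18 101 204] (345, 221) [ 17 101 204] (240, 173) [ 18 142 216] (237, 216) [ 11 160 116] (150, 200) [ 19  82 218] (150, 140) [ 78 118 117] (270, 215) [ 17  93 190] (157, 181) [116  20  89] 
[230 163  22  22 385] [240.5 173.5] [21. 21.] [ 0.6473 -0.0405  0.022 ] ang -76.7
hood [[145.0, 145.6999969482422], [148.6999969482422, 129.89999389648438], [178.1999969482422, 137.0], [174.39999389648438, 152.8000030517578]] [[0.7248, 0.2799, 0.118], [0.7806, 0.2693, 0.118], [0.7548, 0.1683, 0.118], [0.6994, 0.1797, 0.118]]
```

View pics/crop1.png

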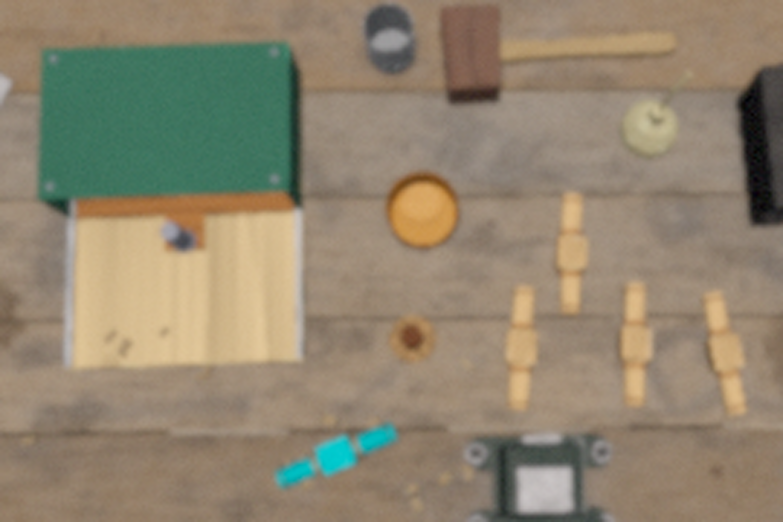

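Crop: the wooden spindles are at (572,252), (521,347), (636,343), (726,352). They are natural wood, so all four belong to the job. The turquoise one (337,455) and the green one at top (388,210) are look-alikes. Flask is at (422,212), stopper (412,338), post top (175,233).

```bash
cat > meas.py <<'E'
from h import *
def spindles(c,roi=(222,150,365,250),z=0.024):
    im=c['color']; hsv=cv2.cvtColor(im,cv2.COLOR_RGB2HSV)
    m=((hsv[...,0]>=12)&(hsv[...,0]<=22)&(hsv[...,1]>80)&(hsv[...,2]>165)).astype(np.uint8)
    k=np.zeros_like(m);k[roi[1]:roi[3],roi[0]:roi[2]]=1;m*=k
    n,l,st,ce=cv2.connectedComponentsWithStats(m); out=[]
    for i in range(1,n):
        if st[i,4]<40: continue
        ys,xs=np.nonzero(l==i); pts=np.float32(np.c_[xs,ys])
        cc,wh,a=cv2.minAreaRect(pts); P=onz(c,*cc,z)
        v=cv2.fitLine(pts,cv2.DIST_L2,0,.01,.01).ravel()
        Q=onz(c,cc[0]+v[0]*20,cc[1]+v[1]*20,z)-P
        out.append((st[i].tolist(),np.round(cc,1).tolist(),np.round(wh,1).tolist(),P.round(4).tolist(),onz(c,*ce[i],z).round(4).tolist(),np.degrees(np.arctan2(Q[1],Q[0])).round(1)))
    return out
E
python3 - <<'E'
from meas import *
c=snap('top'); im=c['color']; hsv=cv2.cvtColor(im,cv2.COLOR_RGB2HSV)
for o in spindles(c): print(o)
g=((hsv[...,0]>68)&(hsv[...,0]<88)&(hsv[...,1]>90)).astype(np.uint8); g[:,:100]=0;g[:,205:]=0;g[:105]=0;g[185:]=0
ys,xs=np.nonzero(g); hl=cv2.convexHull(np.int32(np.c_[xs,ys]));
ap=cv2.approxPolyDP(hl,3,True)[:,0]; print('hood',ap.tolist(),[onz(c,*map(float,q),.118).round(4).tolist() for q in ap])
for n,(u,v),z in [('hoodBL',(95+42/2.9,100+50/2.9),.118),('BR',(95+290/2.9,100+43/2.9),.118),('FR',(95+297/2.9,100+194/2.9),.118),('FL',(95+40/2.9,100+201/2.9),.118),('post',(154.7,180),.09),('stop',(95+412/2.9,100+337/2.9),.06),('plateFL',(95+65/2.9,100+367/2.9),.012),('plateFR',(95+300/2.9,100+360/2.9),.012)]:
    print(n,onz(c,u,v,z).round(4))
m=((hsv[...,0]>=14)&(hsv[...,0]<=22)&(hsv[...,1]>125)&(hsv[...,2]>150)).astype(np.uint8); m[:,:222]=0;m[:,260:]=0;m[:158]=0;m[200:]=0
ys,xs=np.nonzero(m);print('flask',xs.min(),xs.max(),ys.min(),ys.max(),onz(c,(xs.min()+xs.max())/2,(ys.min()+ys.max())/2,.098), onz(c,(xs.min()+xs.max())/2,(ys.min()+ys.max())/2,.052))
E
```

```text
([230, 163, 22, 22, 383], [240.5, 173.5], [21.0, 21.0], [0.6468, -0.0406, 0.024], [0.647, -0.0407, 0.024], np.float64(-82.8))
([287, 167, 11, 41, 336], [292.0, 187.0], [40.0, 10.0], [0.5956, -0.2262, 0.024], [0.5964, -0.2247, 0.024], np.float64(-2.3))
([309, 197, 10, 44, 352], [313.5, 218.5], [43.0, 9.0], [0.481, -0.3, 0.024], [0.4813, -0.3002, 0.024], np.float64(-2.4))
([269, 198, 12, 44, 376], [274.5, 219.5], [43.0, 11.0], [0.4787, -0.161, 0.024], [0.4784, -0.1602, 0.024], np.float64(-3.8))
([337, 200, 16, 44, 355], [345.3, 221.0], [43.3, 10.8], [0.4709, -0.4131, 0.024], [0.4709, -0.4113, 0.024], np.float64(-171.0))
hood [[196, 166], [112, 169], [111, 118], [193, 116]] [[0.6528, 0.1058, 0.118], [0.6446, 0.3868, 0.118], [0.8242, 0.4, 0.118], [0.8298, 0.1192, 0.118]]
hoodBL [0.827  0.4054 0.118 ]
BR [0.834  0.1124 0.118 ]
FR [0.6497 0.101  0.118 ]
FL [0.6436 0.3974 0.118 ]
post [0.6116 0.2504 0.09  ]
stop [ 0.4879 -0.0297  0.06  ]
plateFL [0.4597 0.3981 0.012 ]
plateFR [0.4657 0.1104 0.012 ]
flask 229 252 163 184 [ 0.63031691 -0.0432347   0.098     ] [ 0.64059221 -0.04158777  0.052     ]
```

>>> {"api": "send_rows", "payload": {"commands": [[[1, 0, 0, 0, 0, 0.93, 100], [1, 0, 0, 0, 0, 0.93, 100], [1, 0, 0, 0, 0, 0.93, 100], [0.5, -0.9, 0, 0, 0, 0, 100], [0.5, -0.9, 0, 0, 0, 0, 100]]]}}

```text
time: 0.82
ee_pos: [0.374, -0.502, 0.2304]
eef_rot: [[0.999, 0.037, -0.001], [0.037, -0.999, 0.001], [-0.001, -0.001, -1.0]]
force: [0.7, 0.6, 0.4]
gripper_width: 1.001
gripper_force: 0.0
```

>>> {"api": "send_rows", "payload": {"commands": [[[0.5, -0.9, 0, 0, 0, 0, 60], [0.5, -0.9, 0, 0, 0, 0, 60], [0.4, -1, 0, 0, 0, 0, 60], [0.4, -1, 0, 0, 0, 0, 60], [0.4, -1, 0, 0, 0, 0, 60]]]}}

```text
time: 1.45
ee_pos: [0.4744, -0.2579, 0.2313]
eef_rot: [[0.999, 0.036, 0.0], [0.036, -0.999, -0.0], [0.0, 0.0, -1.0]]
force: [1.3, 0.6, 0.1]
gripper_width: 0.596
gripper_force: 0.0
```

>>> {"api": "send_rows", "payload": {"commands": [[[0.3, -1, 0, 0, 0, 0, 60], [0.3, -1, 0, 0, 0, 0, 60], [0.2, -1, 0, 0, 0, 0, 60], [0.2, -1, 0, 0, 0, 0, 60], [0.2, -1, 0, 0, 0, 0, 60]]]}}

```text
time: 2.08
ee_pos: [0.525, -0.006, 0.2313]
eef_rot: [[0.999, 0.036, 0.0], [0.036, -0.999, -0.0], [0.0, 0.0, -1.0]]
force: [0.2, -0.1, 0.3]
gripper_width: 0.6
gripper_force: 0.0
```

>>> {"api": "send_rows", "payload": {"commands": [[[0.3, -1, 0, 0, 0, 0, 60], [0.3, -1, 0, 0, 0, 0, 60], [0.3, -1, 0, 0, 0, 0, 60], [0.3, -1, 0, 0, 0, 0, 60], [0.3, -1, 0, 0, 0, 0, 60]]]}}

```text
time: 2.7
ee_pos: [0.5913, 0.2462, 0.2311]
eef_rot: [[0.999, 0.036, 0.0], [0.036, -0.999, -0.0], [0.0, 0.0, -1.0]]
force: [0.5, -0.2, 0.8]
gripper_width: 0.602
gripper_force: 0.0
```

>>> {"api": "send_rows", "payload": {"commands": [[[0.2, -0.1, 0.3, 0, 0, 0, 60], [0, 0, 0, 0, 0, 0, 60]]]}}

```text
time: 2.95
ee_pos: [0.6002, 0.2494, 0.214]
eef_rot: [[0.999, 0.036, -0.004], [0.036, -0.999, -0.002], [-0.004, 0.002, -1.0]]
force: [-0.2, -1.1, -0.3]
gripper_width: 0.596
gripper_force: 0.0
```

Run:
```python
from h import *
c=snap('wrist'); save(c,'w1.png'); print(c['eye'],c['fov_y'],np.round(c['rotation'],3).tolist(),robot.sense()['ee_pos'])
print('post proj',proj(c,[.6116,.2504,.09]))
```

```text
[0.68289133 0.25286854 0.35591463] 60.675900157231425 [[0.036, -0.947, -0.32], [-0.999, -0.034, -0.013], [0.002, 0.32, -0.947]] [0.60057132 0.24853468 0.21498364]
post proj [252.08425041 168.51678579]
```

View pics/w1.png

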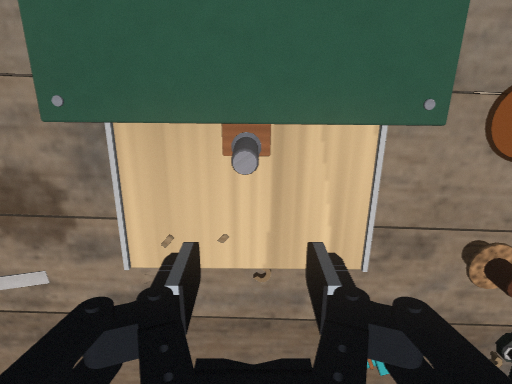

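Run:
```python
from h import *
c=snap('wrist')
for n,p,z in [('post',(245,161),.09),('hFL',(43,122),.118),('hFR',(446,124.5),.118),('pFL',(127,269),.012),('pFR',(365,271),.012),('pBL',(108,124),.012),('pBR',(383,126),.012)]: print(n,onz(c,*p,z).round(4))
```

```text
post [0.6181 0.2556 0.09  ]
hFL [0.6486 0.4009 0.118 ]
hFR [0.6568 0.1111 0.118 ]
pFL [0.4606 0.3954 0.012 ]
pFR [0.4675 0.1077 0.012 ]
pBL [0.6336 0.4    0.012 ]
pBR [0.6414 0.114  0.012 ]
```

>>> {"api": "send_rows", "payload": {"commands": [[[0.3, -0.08, 0.6, 0, 0, 0, 60], [0, 0, 0.8, 0, 0, 0, 60], [0, 0, 0.8, 0, 0, 0, 60], [0, 0, 0.7, 0, 0, 0, 60], [0, 0, 0.2, 0, 0, 0, 60]]]}}

```text
time: 3.68
ee_pos: [0.6147, 0.252, 0.0595]
eef_rot: [[0.999, 0.034, -0.003], [0.034, -0.999, -0.003], [-0.003, 0.002, -1.0]]
force: [-0.5, -0.8, 0.6]
gripper_width: 0.6
gripper_force: 0.0
```

>>> {"api": "send_rows", "payload": {"commands": [[[0, 0, 0, 0, 0, 0, 20], [0, 0, 0, 0, 0, 0, 0], [0, 0, 0, 0, 0, 0, 0], [0, 0, 0, 0, 0, 0, 0]]]}}

```text
time: 4.18
ee_pos: [0.6163, 0.2567, 0.0633]
eef_rot: [[0.999, 0.037, 0.003], [0.037, -0.999, 0.003], [0.003, -0.002, -1.0]]
force: [-0.7, 3.7, 4.2]
gripper_width: 0.264
gripper_force: 59.6
```

>>> {"api": "send_rows", "payload": {"commands": [[[-0.3, 0, 0, 0, 0, 0, 0], [-0.6, 0, 0, 0, 0, 0, 0], [-0.7, 0, 0, 0, 0, 0, 0], [-0.7, 0, 0, 0, 0, 0, 0], [-0.6, 0, 0, 0, 0, 0, 0]]]}}

```text
time: 4.8
ee_pos: [0.4715, 0.2528, 0.0632]
eef_rot: [[0.999, 0.038, 0.006], [0.038, -0.999, 0.005], [0.006, -0.005, -1.0]]
force: [3.2, 10.0, 3.4]
gripper_width: 0.257
gripper_force: 61.0
```

>>> {"api": "send_rows", "payload": {"commands": [[[-0.3, 0, 0, 0, 0, 0, 0], [-0.1, 0, 0, 0, 0, 0, 0], [-0.1, 0, 0, 0, 0, 0, 0], [-0.06, 0, 0, 0, 0, 0, 0], [0, 0, 0, 0, 0, 0, 0]]]}}

```text
time: 5.42
ee_pos: [0.4472, 0.2522, 0.0633]
eef_rot: [[0.999, 0.037, 0.011], [0.037, -0.999, 0.008], [0.011, -0.007, -1.0]]
force: [9.2, 11.4, -8.2]
gripper_width: 0.262
gripper_force: 59.8
```

>>> {"api": "send_rows", "payload": {"commands": [[[-0.06, 0, 0, 0, 0, 0, 0], [-0.06, 0, 0, 0, 0, 0, 0], [0, 0, 0, 0, 0, 0, 0]]]}}

```text
time: 5.8
ee_pos: [0.4472, 0.2522, 0.0634]
eef_rot: [[0.999, 0.036, 0.022], [0.035, -0.999, 0.012], [0.022, -0.011, -1.0]]
force: [27.7, 15.3, -24.9]
gripper_width: 0.26
gripper_force: 60.4
```

>>> {"api": "send_rows", "payload": {"commands": [[[0.12, 0, 0, 0, 0, 0, 0], [0, 0, 0, 0, 0, 0, 60], [0, 0, 0, 0, 0, 0, 60], [0, 0, -0.6, 0, 0, 0, 60], [0.2, 0, -1, 0, 0, 0, 60]]]}}

```text
time: 6.42
ee_pos: [0.4505, 0.2472, 0.1404]
eef_rot: [[0.999, 0.037, -0.005], [0.037, -0.999, -0.003], [-0.005, 0.003, -1.0]]
force: [1.8, -0.2, 1.4]
gripper_width: 0.602
gripper_force: 0.0
```

>>> {"api": "send_rows", "payload": {"commands": [[[0.5, 0, -0.9, 0, 0, 0, 60], [0.7, 0, -0.7, 0, 0, 0, 60], [0.2, 0, 0, 0, 0, 0, 60], [0, 0, 0, 0, 0, 0, 60]]]}}

```text
time: 6.92
ee_pos: [0.522, 0.2506, 0.22]
eef_rot: [[0.999, 0.036, -0.002], [0.036, -0.999, -0.001], [-0.003, 0.001, -1.0]]
force: [-0.7, 1.3, -0.8]
gripper_width: 0.598
gripper_force: 0.0
```

Run:
```python
from h import *
c=snap('wrist'); save(c,'w2.png'); print(robot.sense()['ee_pos'])
t=np.radians(1.6); R=np.array([[np.cos(t),-np.sin(t)],[np.sin(t),np.cos(t)]])
post=np.array([.447,.2525]); 
c2=snap('top'); save(c2,'top2.png')
from meas import *
for o in spindles(c2): print(o)
```

```text
[0.52110035 0.25091805 0.21965206]
([229, 163, 24, 22, 394], [240.5, 173.5], [21.2, 21.2], [0.6468, -0.0406, 0.024], [0.6469, -0.0405, 0.024], np.float64(-77.2))
([287, 167, 11, 41, 336], [292.0, 187.0], [40.0, 10.0], [0.5956, -0.2262, 0.024], [0.5961, -0.2247, 0.024], np.float64(-2.7))
([309, 197, 10, 44, 350], [313.5, 218.5], [43.0, 9.0], [0.481, -0.3, 0.024], [0.4814, -0.2998, 0.024], np.float64(-2.8))
([269, 198, 12, 44, 377], [274.5, 219.5], [43.0, 11.0], [0.4787, -0.161, 0.024], [0.4785, -0.1599, 0.024], np.float64(-3.6))
([337, 200, 15, 43, 359], [345.1, 221.1], [42.9, 10.4], [0.4707, -0.4125, 0.024], [0.4717, -0.4105, 0.024], np.float64(-170.9))
([229, 208, 17, 18, 113], [236.8, 216.8], [14.8, 15.6], [0.4897, -0.0269, 0.024], [0.4891, -0.0294, 0.024], np.float64(-43.1))
```

View pics/w2.png

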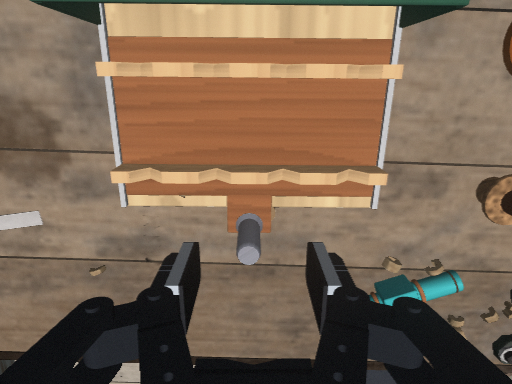

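Run:
```python
from h import *
c=snap('wrist'); im=c['color'].copy()
for p in [(97,68),(403,71),(110,177),(387,180),(249,253)]: print(p,onz(c,*p,.0526 if p[1]!=253 else .09).round(4))
t=np.radians(1.6); R=np.array([[np.cos(t),-np.sin(t)],[np.sin(t),np.cos(t)]])
C=np.array([.5625,.2565])
big=cv2.resize(im[40:230,80:420],None,fx=2.3,fy=2.3,interpolation=cv2.INTER_CUBIC)
for y in(-.102,-.034,.034,.102):
  for x in(-.056,-.044,.044,.056):
    q=C+R@[x,y]; u=proj(c,[*q,.0366]); cv2.circle(big,tuple(int(a) for a in ((u-[80,40])*2.3)),2,(0,0,255),-1)
save(dict(color=big),'w2c.png')
```

```text
(97, 68) [0.6073 0.3919 0.0526]
(403, 71) [0.6148 0.1213 0.0526]
(110, 177) [0.507  0.3907 0.0526]
(387, 180) [0.5138 0.1185 0.0526]
(249, 253) [0.449 0.252 0.09 ]
```

View pics/w2c.png

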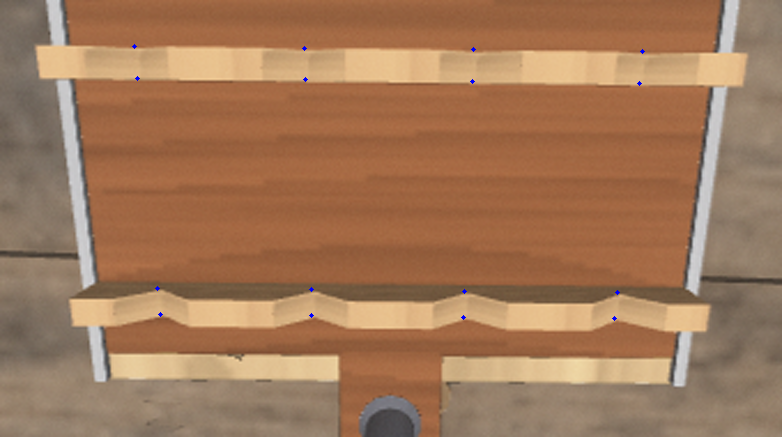

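>>> {"api": "send_rows", "payload": {"commands": [[[-0.12, 0.92, 0, 0, 0, 0.2, 75], [-0.12, 0.92, 0, 0, 0, 0.2, 75], [-0.12, 0.92, 0, 0, 0, 0.2, 75], [-0.12, 0.92, 0, 0, 0, 0.2, 75], [-0.12, 0.92, 0, 0, 0, 0.2, 75]]]}}

```text
time: 7.7
ee_pos: [0.4913, 0.0203, 0.2205]
eef_rot: [[0.999, -0.051, -0.001], [-0.051, -0.999, -0.001], [-0.001, 0.001, -1.0]]
force: [0.3, 0.0, -1.1]
gripper_width: 0.747
gripper_force: 0.0
```

>>> {"api": "send_rows", "payload": {"commands": [[[-0.1, 0.9, 0, 0, 0, 0, 75], [-0.1, 0.9, 0, 0, 0, 0, 75], [-0.1, 0.9, 0, 0, 0, 0, 75], [-0.1, 0.9, 0, 0, 0, 0, 75], [0, 0, 0, 0, 0, 0, 75]]]}}

```text
time: 8.32
ee_pos: [0.4615, -0.1607, 0.2203]
eef_rot: [[0.998, -0.058, -0.002], [-0.058, -0.998, -0.001], [-0.002, 0.001, -1.0]]
force: [-0.5, 1.0, -0.3]
gripper_width: 0.748
gripper_force: 0.0
```

Run:
```python
from meas import *
c=snap('wrist'); save(c,'w3.png'); s=robot.sense(); print(s['ee_pos'],np.degrees(np.arctan2(s['eef_rot'][1][0],s['eef_rot'][0][0])))
for o in spindles(c,(0,0,512,384),.03): 
    if o[0][4]>300: print(o)
```

```text
[ 0.46236739 -0.15801043  0.22043727] -3.091501741962274
([295, 0, 41, 37, 1431], [315.0, 18.0], [36.0, 40.0], [0.5932, -0.2248, 0.03], [0.5936, -0.2245, 0.03], np.float64(-77.7))
([299, 48, 25, 42, 980], [311.0, 68.5], [41.0, 24.0], [0.5502, -0.2211, 0.03], [0.5505, -0.2209, 0.03], np.float64(-4.7))
([378, 64, 29, 41, 968], [391.8, 84.0], [24.3, 42.7], [0.5317, -0.2989, 0.03], [0.5315, -0.2989, 0.03], np.float64(-7.6))
([480, 70, 27, 51, 1098], [493.0, 95.0], [50.0, 26.0], [0.5157, -0.3982, 0.03], [0.5157, -0.3983, 0.03], np.float64(5.9))
([240, 77, 25, 39, 925], [252.0, 96.0], [38.0, 24.0], [0.5284, -0.1636, 0.03], [0.5287, -0.1631, 0.03], np.float64(-5.4))
([103, 114, 39, 22, 318], [122.6, 122.0], [38.9, 15.1], [0.5108, -0.033, 0.03], [0.5098, -0.0341, 0.03], np.float64(-118.6))
([371, 115, 40, 43, 1462], [390.6, 135.5], [35.8, 44.7], [0.4818, -0.3016, 0.03], [0.4823, -0.3012, 0.03], np.float64(-21.4))
([482, 118, 30, 45, 1176], [496.5, 140.0], [44.0, 29.0], [0.4709, -0.4095, 0.03], [0.4702, -0.4096, 0.03], np.float64(-4.6))
([234, 126, 35, 42, 1407], [251.0, 146.5], [41.0, 34.0], [0.4787, -0.1597, 0.03], [0.4796, -0.1597, 0.03], np.float64(-4.7))
([370, 158, 24, 38, 759], [381.3, 176.7], [21.5, 37.4], [0.4386, -0.295, 0.03], [0.4383, -0.295, 0.03], np.float64(-4.1))
([481, 162, 24, 38, 749], [492.4, 180.4], [22.0, 37.5], [0.4277, -0.4129, 0.03], [0.4271, -0.413, 0.03], np.float64(3.3))
([240, 168, 22, 38, 753], [250.5, 186.5], [37.0, 21.0], [0.4358, -0.1566, 0.03], [0.4359, -0.1563, 0.03], np.float64(177.0))
```

View pics/w3.png

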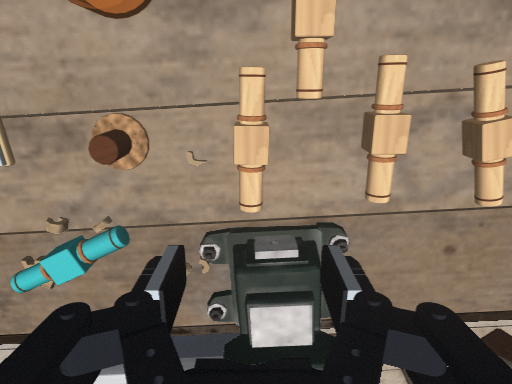

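>>> {"api": "send_rows", "payload": {"commands": [[[0.2, 0, 0.9, 0, 0, 0, 75], [0.23, 0.02, 1, 0, 0, 0.1, 75], [0, 0, 1, 0, 0, 0.1, 75], [0, 0, 1, 0, 0, 0, 75], [0, 0, 0.38, 0, 0, 0, 75]]]}}

```text
time: 9.0
ee_pos: [0.4826, -0.1561, 0.0039]
eef_rot: [[0.998, -0.065, -0.005], [-0.065, -0.998, 0.003], [-0.006, -0.003, -1.0]]
force: [0.3, -0.1, 0.5]
gripper_width: 0.75
gripper_force: 0.0
```

>>> {"api": "send_rows", "payload": {"commands": [[[0, 0, 0, 0, 0, 0, 40], [0, 0, 0, 0, 0, 0, 20], [0, 0, 0, 0, 0, 0, 20], [0, 0, 0, 0, 0, 0, 20]]]}}

```text
time: 9.5
ee_pos: [0.4857, -0.1595, 0.0082]
eef_rot: [[0.998, -0.068, 0.001], [-0.068, -0.998, -0.001], [0.001, 0.001, -1.0]]
force: [-0.1, -0.2, -1.0]
gripper_width: 0.408
gripper_force: 60.0
```

>>> {"api": "send_rows", "payload": {"commands": [[[0, 0, -0.4, 0, 0, -0.2, 20], [0, 0, -0.8, 0, 0, -0.3, 20], [0, 0, -1, 0, 0, -0.3, 20], [0, 0, -0.8, 0, 0, -0.3, 20], [0.16, -0.9, 0, 0, 0, 0, 20]]]}}

```text
time: 10.12
ee_pos: [0.4942, -0.1182, 0.1616]
eef_rot: [[1.0, 0.02, 0.008], [0.02, -1.0, -0.004], [0.008, 0.005, -1.0]]
force: [0.5, 0.8, -1.7]
gripper_width: 0.408
gripper_force: 60.1
```

>>> {"api": "send_rows", "payload": {"commands": [[[0.17, -0.94, 0, 0, 0, 0, 20], [0.17, -0.94, 0, 0, 0, 0, 20], [0.17, -0.94, 0, 0, 0, 0, 20], [0.17, -0.94, 0, 0, 0, 0, 20], [0.17, -0.94, 0, 0, 0, 0, 20]]]}}

```text
time: 10.75
ee_pos: [0.5282, 0.1232, 0.1578]
eef_rot: [[1.0, 0.027, 0.001], [0.027, -1.0, -0.0], [0.001, 0.001, -1.0]]
force: [0.2, -0.1, -1.8]
gripper_width: 0.412
gripper_force: 60.1
```

>>> {"api": "send_rows", "payload": {"commands": [[[0.17, -0.94, 0, 0, 0, 0, 20], [0.17, -0.94, 0, 0, 0, 0, 20], [0.17, -0.94, 0, 0, 0, 0, 20], [0.17, -0.94, 0, 0, 0, 0, 20], [0.17, -0.94, 0, 0, 0, 0, 20]]]}}

```text
time: 11.38
ee_pos: [0.5644, 0.3591, 0.1575]
eef_rot: [[1.0, 0.027, 0.001], [0.027, -1.0, -0.0], [0.001, 0.0, -1.0]]
force: [0.4, 0.2, -1.3]
gripper_width: 0.414
gripper_force: 60.1
```

>>> {"api": "send_rows", "payload": {"commands": [[[0, 0, 0, 0, 0, 0, 20]]]}}

```text
time: 11.5
ee_pos: [0.5618, 0.3634, 0.1572]
eef_rot: [[0.999, 0.034, -0.002], [0.034, -0.999, 0.004], [-0.001, -0.004, -1.0]]
force: [-0.8, -0.3, -0.7]
gripper_width: 0.409
gripper_force: 60.2
```

>>> {"api": "send_rows", "payload": {"commands": [[[0, 0.08, 0.8, 0, 0, 0, 20], [0, 0, 0.4, 0, 0, 0, 20], [0, 0, 0, 0, 0, 0, 20]]]}}

```text
time: 11.88
ee_pos: [0.5633, 0.3522, 0.0954]
eef_rot: [[1.0, 0.026, -0.003], [0.026, -1.0, -0.002], [-0.003, 0.002, -1.0]]
force: [-0.4, 0.7, -1.1]
gripper_width: 0.407
gripper_force: 60.3
```

>>> {"api": "send_rows", "payload": {"commands": [[[0, 0, 0, 0, 0, 0, 20]]]}}

```text
time: 12.0
ee_pos: [0.5648, 0.3543, 0.0986]
eef_rot: [[1.0, 0.027, 0.001], [0.027, -1.0, 0.001], [0.002, -0.001, -1.0]]
force: [-0.4, 0.8, -1.6]
gripper_width: 0.409
gripper_force: 60.3
```

Run:
```python
from h import *
c=snap('wrist');save(c,'w4.png')
for i in range(3): print(robot.sense()['ee_pos']); snap('wrist')
```

```text
[0.56487623 0.35453818 0.09894533]
[0.56487234 0.35459929 0.09898857]
[0.5647653  0.35458219 0.09885601]
```

View pics/w4.png

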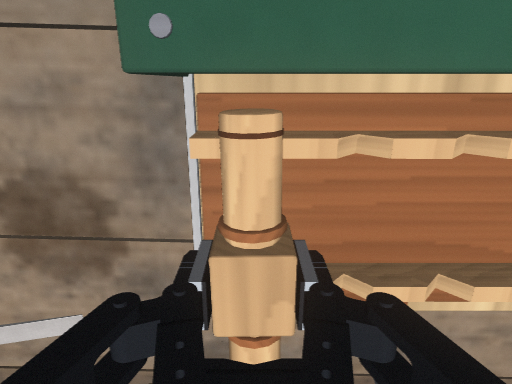

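Run:
```python
from h import *
c=snap('wrist')
t=np.radians(1.6); R=np.array([[np.cos(t),-np.sin(t)],[np.sin(t),np.cos(t)]]); C=np.array([.562,.2555])
for p,z in [((338,157),.0526),((366,146),.0366),((393,158),.0526),((454,157),.0526),((483,146),.0366)]:
    q=onz(c,*p,z); print(p,q.round(4),(R.T@(q[:2]-C)).round(4))
```

```text
(338, 157) [0.6055 0.306  0.0526] [0.0449 0.0492]
(366, 146) [0.6095 0.2848 0.0366] [0.0483 0.028 ]
(393, 158) [0.6057 0.2737 0.0526] [0.0442 0.017 ]
(454, 157) [0.6073 0.2381 0.0526] [ 0.0448 -0.0186]
(483, 146) [0.6115 0.2114 0.0366] [ 0.0483 -0.0455]
```

>>> {"api": "send_rows", "payload": {"commands": [[[0, -0.05, 0.5, 0, 0, 0, 20], [0, 0, 0.4, 0, 0, 0, 20], [0, 0, 0.12, 0, 0, 0, 20], [0, 0, 0, 0, 0, 0, 20], [0, 0, 0, 0, 0, 0, 20]]]}}

```text
time: 12.88
ee_pos: [0.5644, 0.3566, 0.0467]
eef_rot: [[1.0, 0.028, 0.001], [0.028, -1.0, 0.0], [0.001, -0.0, -1.0]]
force: [-0.4, -0.7, -1.1]
gripper_width: 0.408
gripper_force: 60.2
```

>>> {"api": "send_rows", "payload": {"commands": [[[0, 0, 0.03, 0, 0, 0, 20], [0, 0, 0.02, 0, 0, 0, 20], [0, 0, 0, 0, 0, 0, 20]]]}}

```text
time: 13.25
ee_pos: [0.5645, 0.3573, 0.0455]
eef_rot: [[1.0, 0.027, 0.002], [0.027, -1.0, 0.001], [0.002, -0.001, -1.0]]
force: [-1.5, 0.2, 6.3]
gripper_width: 0.411
gripper_force: 61.1
```

>>> {"api": "send_rows", "payload": {"commands": [[[0, 0, 0, 0, 0, 0, 60], [0, 0, 0, 0, 0, 0, 60], [0, 0, -0.4, 0, 0, 0, 60], [0, 0, -1, 0, 0, 0, 60], [0, 0, -1, 0, 0, 0, 60]]]}}

```text
time: 13.88
ee_pos: [0.5639, 0.3565, 0.1661]
eef_rot: [[1.0, 0.028, 0.0], [0.028, -1.0, 0.0], [0.0, -0.0, -1.0]]
force: [0.6, 0.8, 0.5]
gripper_width: 0.597
gripper_force: 0.0
```

>>> {"api": "send_rows", "payload": {"commands": [[[-0.14, 0.94, 0, 0, 0, 0, 75], [-0.14, 0.94, 0, 0, 0, 0, 75], [-0.14, 0.94, 0, 0, 0, 0, 75], [-0.14, 0.94, 0, 0, 0, 0, 75], [-0.14, 0.94, 0, 0, 0, 0, 75]]]}}

```text
time: 14.5
ee_pos: [0.5355, 0.1193, 0.1652]
eef_rot: [[1.0, 0.028, 0.002], [0.028, -1.0, -0.0], [0.002, 0.0, -1.0]]
force: [-0.0, 0.4, -0.0]
gripper_width: 0.748
gripper_force: 0.0
```

>>> {"api": "send_rows", "payload": {"commands": [[[-0.14, 0.94, 0, 0, 0, 0, 75], [-0.14, 0.94, 0, 0, 0, 0, 75], [-0.14, 0.94, 0, 0, 0, 0, 75], [-0.14, 0.94, 0, 0, 0, 0, 75], [-0.14, 0.94, 0, 0, 0, 0, 75]]]}}

```text
time: 15.12
ee_pos: [0.5071, -0.1165, 0.1654]
eef_rot: [[1.0, 0.028, 0.002], [0.028, -1.0, -0.001], [0.002, 0.001, -1.0]]
force: [-0.3, 0.1, 0.3]
gripper_width: 0.748
gripper_force: 0.0
```

>>> {"api": "send_rows", "payload": {"commands": [[[-0.14, 0.94, 0, 0, 0, 0.2, 75], [-0.14, 0.94, 0, 0, 0, 0.2, 75], [-0.14, 0.94, -0.1, 0, 0, 0.2, 75], [-0.14, 0.9, -0.5, 0, 0, 0.2, 75], [0, 0, 0, 0, 0, 0, 75]]]}}

```text
time: 15.75
ee_pos: [0.4788, -0.3066, 0.197]
eef_rot: [[0.999, -0.049, 0.004], [-0.049, -0.999, -0.004], [0.004, 0.004, -1.0]]
force: [0.5, 0.9, -1.1]
gripper_width: 0.75
gripper_force: 0.0
```

```bash
cat > loc.py <<'E'
from meas import *
c=snap('wrist'); s=robot.sense(); print(s['ee_pos'].round(4) if hasattr(s['ee_pos'],'round') else s['ee_pos'],np.degrees(np.arctan2(s['eef_rot'][1][0],s['eef_rot'][0][0])).round(1))
for o in spindles(c,(0,0,512,384),.033):
    if o[0][4]>300: print(o[0],o[1],o[3],o[5])
E
python3 loc.py; python3 -c "
from meas import *
c=snap('top');save(c,'top3.png')
for o in spindles(c): print(o[1],o[3],o[5])"
```

```text
[ 0.4794 -0.3032  0.1958] -2.6
[125, 11, 46, 55, 2202] [147.7, 38.5] [0.5995, -0.2232, 0.033] -177.4
[143, 78, 28, 42, 1031] [157.0, 98.3] [0.5501, -0.2242, 0.033] 178.8
[232, 95, 25, 41, 984] [244.0, 115.0] [0.5315, -0.3016, 0.033] 177.7
[337, 101, 28, 43, 941] [350.7, 122.4] [0.5199, -0.3995, 0.033] -174.8
[226, 146, 38, 43, 1513] [244.5, 167.0] [0.4826, -0.2992, 0.033] 177.0
[339, 150, 41, 45, 1473] [359.7, 172.8] [0.4712, -0.4103, 0.033] -12.7
[235, 190, 22, 38, 765] [245.5, 208.5] [0.4397, -0.2977, 0.033] 179.6
[349, 195, 25, 37, 739] [361.4, 213.6] [0.4283, -0.4143, 0.033] -172.0
[240.5, 173.5] [0.6468, -0.0406, 0.024] -79.9
[292.0, 187.0] [0.5956, -0.2262, 0.024] -2.5
[313.5, 201.5] [0.5421, -0.3021, 0.024] -11.6
[237.1, 216.9] [0.489, -0.0282, 0.024] -45.7
[313.5, 228.0] [0.4472, -0.2988, 0.024] -2.9
```

>>> {"api": "send_rows", "payload": {"commands": [[[0.13, -0.08, 0.8, 0, 0, 0, 75], [0, 0, 1, 0, 0, 0, 75], [0, 0, 1, 0, 0, 0, 75], [0, 0, 0.7, 0, 0, 0, 75], [0, 0, 0.28, 0, 0, 0, 75]]]}}

```text
time: 16.48
ee_pos: [0.4851, -0.2945, 0.0027]
eef_rot: [[0.999, -0.039, -0.003], [-0.039, -0.999, 0.003], [-0.003, -0.003, -1.0]]
force: [-0.5, 0.2, -0.2]
gripper_width: 0.748
gripper_force: 0.0
```

>>> {"api": "send_rows", "payload": {"commands": [[[0, 0, 0, 0, 0, 0, 50], [0, 0, 0, 0, 0, 0, 20], [0, 0, 0, 0, 0, 0, 20], [0, 0, 0, 0, 0, 0, 20]]]}}

```text
time: 16.98
ee_pos: [0.4871, -0.298, 0.0064]
eef_rot: [[0.999, -0.042, 0.002], [-0.042, -0.999, -0.002], [0.002, 0.001, -1.0]]
force: [-0.5, 0.3, 5.6]
gripper_width: 0.416
gripper_force: 60.6
```

>>> {"api": "send_rows", "payload": {"commands": [[[0, 0, -0.4, 0, 0, -0.2, 20], [0, 0, -0.8, 0, 0, -0.2, 20], [0, 0, -1, 0, 0, -0.2, 20], [0, 0, -0.8, 0, 0, -0.2, 20], [0.15, -0.97, 0, 0, 0, 0, 20]]]}}

```text
time: 17.6
ee_pos: [0.4934, -0.2539, 0.1599]
eef_rot: [[1.0, 0.02, 0.007], [0.02, -1.0, -0.006], [0.007, 0.007, -1.0]]
force: [0.3, 1.2, -2.7]
gripper_width: 0.412
gripper_force: 60.1
```

>>> {"api": "send_rows", "payload": {"commands": [[[0.16, -0.98, 0, 0, 0, 0, 20], [0.16, -0.98, 0, 0, 0, 0, 20], [0.16, -0.98, 0, 0, 0, 0, 20], [0.16, -0.98, 0, 0, 0, 0, 20], [0.16, -0.98, 0, 0, 0, 0, 20]]]}}

```text
time: 18.23
ee_pos: [0.5253, -0.0014, 0.1559]
eef_rot: [[1.0, 0.028, 0.001], [0.028, -1.0, -0.001], [0.001, 0.001, -1.0]]
force: [0.5, 0.3, -1.8]
gripper_width: 0.411
gripper_force: 60.1
```

>>> {"api": "send_rows", "payload": {"commands": [[[0.16, -0.98, 0, 0, 0, 0, 20], [0.16, -0.98, 0, 0, 0, 0, 20], [0.16, -0.98, 0, 0, 0, 0, 20], [0.16, -0.98, 0, 0, 0, 0, 20], [0.16, -0.98, 0, 0, 0, 0, 20]]]}}

```text
time: 18.85
ee_pos: [0.5588, 0.2442, 0.1558]
eef_rot: [[1.0, 0.028, 0.001], [0.028, -1.0, -0.001], [0.001, 0.001, -1.0]]
force: [1.4, 0.2, -0.4]
gripper_width: 0.418
gripper_force: 60.1
```

>>> {"api": "send_rows", "payload": {"commands": [[[0.16, -0.93, 0, 0, 0, 0, 20], [0, 0, 0.8, 0, 0, 0, 20], [0, 0, 0.4, 0, 0, 0, 20], [0, 0, 0, 0, 0, 0, 20], [0, 0, 0, 0, 0, 0, 20]]]}}

```text
time: 19.48
ee_pos: [0.5663, 0.2893, 0.0961]
eef_rot: [[1.0, 0.026, 0.002], [0.026, -1.0, 0.0], [0.002, -0.0, -1.0]]
force: [0.7, 0.1, -0.6]
gripper_width: 0.415
gripper_force: 60.2
```

>>> {"api": "send_rows", "payload": {"commands": [[[-0.03, 0, 0.5, 0, 0, 0, 20], [0, 0, 0.35, 0, 0, 0, 20], [0, 0, 0.15, 0, 0, 0, 20], [0, 0, 0.04, 0, 0, 0, 20], [0, 0, 0, 0, 0, 0, 20]]]}}

```text
time: 20.1
ee_pos: [0.5643, 0.2894, 0.0436]
eef_rot: [[1.0, 0.027, 0.001], [0.027, -1.0, -0.001], [0.001, 0.001, -1.0]]
force: [-1.4, -3.0, 2.8]
gripper_width: 0.407
gripper_force: 60.5
```

>>> {"api": "send_rows", "payload": {"commands": [[[0, 0, 0, 0, 0, 0, 60], [0, 0, 0, 0, 0, 0, 60], [0, 0, -0.4, 0, 0, 0, 60], [0, 0, -1, 0, 0, 0, 60], [0, 0, -1, 0, 0, 0, 60]]]}}

```text
time: 20.72
ee_pos: [0.5637, 0.2903, 0.1654]
eef_rot: [[1.0, 0.028, 0.001], [0.028, -1.0, 0.001], [0.001, -0.001, -1.0]]
force: [0.6, 0.4, -0.2]
gripper_width: 0.597
gripper_force: 0.0
```

>>> {"api": "send_rows", "payload": {"commands": [[[-0.16, 1, 0, 0, 0, 0, 75], [-0.16, 1, 0, 0, 0, 0, 75], [-0.16, 1, 0, 0, 0, 0, 75], [-0.16, 1, 0, 0, 0, 0, 75], [-0.16, 1, 0, 0, 0, 0, 75]]]}}

```text
time: 21.35
ee_pos: [0.5309, 0.0378, 0.1645]
eef_rot: [[1.0, 0.028, 0.003], [0.028, -1.0, -0.0], [0.003, 0.0, -1.0]]
force: [0.0, -0.4, -0.4]
gripper_width: 0.749
gripper_force: 0.0
```

>>> {"api": "send_rows", "payload": {"commands": [[[-0.16, 1, 0, 0, 0, 0, 75], [-0.16, 1, 0, 0, 0, 0, 75], [-0.16, 1, 0, 0, 0, 0, 75], [-0.16, 1, 0, 0, 0, 0, 75], [-0.16, 1, 0, 0, 0, 0, 75]]]}}

```text
time: 21.98
ee_pos: [0.4981, -0.2134, 0.1647]
eef_rot: [[1.0, 0.029, 0.003], [0.029, -1.0, -0.001], [0.003, 0.001, -1.0]]
force: [0.1, -1.0, -0.7]
gripper_width: 0.751
gripper_force: 0.0
```

>>> {"api": "send_rows", "payload": {"commands": [[[-0.16, 1, 0, 0, 0, 0, 75], [-0.16, 1, 0, 0, 0, 0, 75], [-0.16, 1, -0.1, 0, 0, -0.5, 75], [-0.16, 1, -0.5, 0, 0, -1, 75], [0, 0, 0, 0, 0, 0, 75]]]}}

```text
time: 22.6
ee_pos: [0.4724, -0.4193, 0.1961]
eef_rot: [[0.989, 0.151, 0.003], [0.151, -0.988, -0.005], [0.003, 0.006, -1.0]]
force: [-0.5, 0.2, 0.3]
gripper_width: 0.751
gripper_force: 0.0
```

```bash
python3 loc.py
```

```text
[ 0.4733 -0.4155  0.1949] 8.9
[14, 0, 45, 19, 657] [36.0, 9.0] [0.5821, -0.222, 0.033] -87.6
[28, 16, 32, 60, 1472] [43.5, 45.5] [0.5548, -0.2268, 0.033] -177.6
[229, 98, 25, 41, 993] [241.0, 118.0] [0.5199, -0.4019, 0.033] -171.0
[223, 150, 38, 43, 1531] [241.5, 171.0] [0.4703, -0.4094, 0.033] -167.0
[232, 193, 23, 38, 794] [243.0, 211.5] [0.429, -0.4168, 0.033] -168.8
```

>>> {"api": "send_rows", "payload": {"commands": [[[0.01, -0.12, 0.8, 0, 0, 0, 75], [0, 0, 1, 0, 0, 0, 75], [0, 0, 1, 0, 0, 0, 75], [0, 0, 0.7, 0, 0, 0, 75], [0, 0, 0.27, 0, 0, 0, 75]]]}}

```text
time: 23.28
ee_pos: [0.4726, -0.4043, 0.0025]
eef_rot: [[0.987, 0.16, -0.002], [0.16, -0.987, 0.003], [-0.002, -0.004, -1.0]]
force: [-0.3, 0.4, 1.0]
gripper_width: 0.748
gripper_force: 0.0
```

>>> {"api": "send_rows", "payload": {"commands": [[[0, 0, 0, 0, 0, 0, 50], [0, 0, 0, 0, 0, 0, 20], [0, 0, 0, 0, 0, 0, 20], [0, 0, 0, 0, 0, 0, 20]]]}}

```text
time: 23.78
ee_pos: [0.4742, -0.4079, 0.0063]
eef_rot: [[0.987, 0.158, 0.002], [0.158, -0.987, -0.002], [0.002, 0.002, -1.0]]
force: [-1.1, 0.7, 6.6]
gripper_width: 0.412
gripper_force: 60.8
```

>>> {"api": "send_rows", "payload": {"commands": [[[0, 0, -0.4, 0, 0, 0.3, 20], [0, 0, -0.8, 0, 0, 0.4, 20], [0, 0, -1, 0, 0, 0.4, 20], [0, 0, -0.8, 0, 0, 0.4, 20], [0.17, -0.96, 0, 0, 0, 0, 20]]]}}

```text
time: 24.4
ee_pos: [0.4805, -0.3645, 0.1597]
eef_rot: [[1.0, 0.019, 0.006], [0.019, -1.0, -0.008], [0.006, 0.008, -1.0]]
force: [0.0, -0.1, -1.2]
gripper_width: 0.41
gripper_force: 60.2
```

>>> {"api": "send_rows", "payload": {"commands": [[[0.17, -0.96, 0, 0, 0, 0, 20], [0.17, -0.96, 0, 0, 0, 0, 20], [0.17, -0.96, 0, 0, 0, 0, 20], [0.17, -0.96, 0, 0, 0, 0, 20], [0.17, -0.96, 0, 0, 0, 0, 20]]]}}

```text
time: 25.02
ee_pos: [0.5159, -0.1164, 0.1554]
eef_rot: [[1.0, 0.027, 0.001], [0.027, -1.0, -0.001], [0.001, 0.001, -1.0]]
force: [0.7, -0.2, -1.8]
gripper_width: 0.412
gripper_force: 60.2
```

>>> {"api": "send_rows", "payload": {"commands": [[[0.17, -0.96, 0, 0, 0, 0, 20], [0.17, -0.96, 0, 0, 0, 0, 20], [0.17, -0.96, 0, 0, 0, 0, 20], [0.17, -0.96, 0, 0, 0, 0, 20], [0.17, -0.96, 0, 0, 0, 0, 20]]]}}

```text
time: 25.65
ee_pos: [0.5519, 0.1244, 0.1554]
eef_rot: [[1.0, 0.026, 0.001], [0.026, -1.0, -0.001], [0.001, 0.001, -1.0]]
force: [-0.5, -0.2, -1.1]
gripper_width: 0.41
gripper_force: 60.2
```

>>> {"api": "send_rows", "payload": {"commands": [[[0.16, -0.97, 0, 0, 0, 0, 20], [0.16, -0.97, 0, 0, 0, 0, 20], [0, 0, 0.5, 0, 0, 0, 20], [0, 0, 0, 0, 0, 0, 20], [0, 0, 0, 0, 0, 0, 20]]]}}

```text
time: 26.28
ee_pos: [0.5656, 0.2195, 0.1302]
eef_rot: [[1.0, 0.026, 0.001], [0.026, -1.0, -0.001], [0.001, 0.001, -1.0]]
force: [0.4, 0.1, -0.7]
gripper_width: 0.408
gripper_force: 60.3
```

z 0.1302→0.0437: 1.73 units; y +2 mm.

>>> {"api": "send_rows", "payload": {"commands": [[[0, -0.04, 0.7, 0, 0, 0, 20], [0, 0, 0.6, 0, 0, 0, 20], [0, 0, 0.3, 0, 0, 0, 20], [0, 0, 0.12, 0, 0, 0, 20], [0, 0, 0, 0, 0, 0, 20]]]}}

```text
time: 26.9
ee_pos: [0.5661, 0.2225, 0.0444]
eef_rot: [[1.0, 0.027, 0.002], [0.027, -1.0, 0.0], [0.002, -0.0, -1.0]]
force: [0.2, -0.5, 0.3]
gripper_width: 0.41
gripper_force: 60.2
```

>>> {"api": "send_rows", "payload": {"commands": [[[0, 0, 0.02, 0, 0, 0, 20], [0, 0, 0, 0, 0, 0, 20]]]}}

```text
time: 27.15
ee_pos: [0.5663, 0.2225, 0.0444]
eef_rot: [[1.0, 0.027, 0.003], [0.027, -1.0, -0.0], [0.003, 0.0, -1.0]]
force: [-1.2, -2.1, 5.3]
gripper_width: 0.412
gripper_force: 61.3
```

>>> {"api": "send_rows", "payload": {"commands": [[[0, 0, 0, 0, 0, 0, 60], [0, 0, 0, 0, 0, 0, 60], [0, 0, -0.4, 0, 0, 0, 60], [0, 0, -1, 0, 0, 0, 60], [0, 0, -1, 0, 0, 0, 60]]]}}

```text
time: 27.78
ee_pos: [0.5649, 0.223, 0.1648]
eef_rot: [[1.0, 0.028, 0.0], [0.028, -1.0, 0.0], [0.0, -0.0, -1.0]]
force: [1.0, 0.3, -0.4]
gripper_width: 0.597
gripper_force: 0.0
```

>>> {"api": "send_rows", "payload": {"commands": [[[0, 0.98, -0.1, 0, 0, 0, 75], [0, 0.98, -0.2, 0, 0, 0, 75], [0, 0.98, -0.2, 0, 0, 0, 75], [0, 0.98, 0, 0, 0, 0, 75], [0, 0.98, 0, 0, 0, 0, 75]]]}}

```text
time: 28.4
ee_pos: [0.5722, -0.0235, 0.1892]
eef_rot: [[1.0, 0.028, 0.002], [0.028, -1.0, -0.0], [0.002, 0.0, -1.0]]
force: [1.2, 0.3, -0.7]
gripper_width: 0.752
gripper_force: 0.0
```

>>> {"api": "send_rows", "payload": {"commands": [[[0.04, 0.98, 0, 0, 0, 0, 75], [0.04, 0.98, 0, 0, 0, 0.2, 75], [0.04, 0.98, 0, 0, 0, 0.3, 75], [0.04, 0.98, 0, 0, 0, 0.3, 75], [0, 0, 0, 0, 0, 0, 75]]]}}

```text
time: 29.02
ee_pos: [0.5813, -0.2242, 0.1882]
eef_rot: [[0.999, -0.05, 0.0], [-0.05, -0.999, -0.003], [0.001, 0.002, -1.0]]
force: [-0.4, -0.4, -0.1]
gripper_width: 0.752
gripper_force: 0.0
```

```bash
python3 loc.py
```

```text
[ 0.582  -0.2205  0.1883] -2.6
[239, 81, 26, 43, 1057] [251.5, 102.0] [0.6452, -0.2265, 0.033] -4.1
[232, 135, 39, 45, 1661] [251.0, 157.0] [0.596, -0.2234, 0.033] -179.5
[241, 181, 23, 39, 798] [252.0, 200.0] [0.5536, -0.2222, 0.033] -3.8
```

>>> {"api": "send_rows", "payload": {"commands": [[[0.34, 0.05, 0.7, 0, 0, 0, 75], [0, 0, 1, 0, 0, 0, 75], [0, 0, 1, 0, 0, 0, 75], [0, 0, 0.7, 0, 0, 0, 75], [0, 0, 0.25, 0, 0, 0, 75]]]}}

```text
time: 29.7
ee_pos: [0.5983, -0.2189, 0.0034]
eef_rot: [[0.999, -0.04, -0.003], [-0.04, -0.999, 0.002], [-0.003, -0.002, -1.0]]
force: [0.2, 0.4, -0.1]
gripper_width: 0.751
gripper_force: 0.0
```

>>> {"api": "send_rows", "payload": {"commands": [[[0, 0, 0, 0, 0, 0, 50], [0, 0, 0, 0, 0, 0, 20], [0, 0, 0, 0, 0, 0, 20], [0, 0, 0, 0, 0, 0, 20]]]}}

```text
time: 30.2
ee_pos: [0.6008, -0.2217, 0.007]
eef_rot: [[0.999, -0.042, 0.003], [-0.042, -0.999, -0.001], [0.003, 0.001, -1.0]]
force: [-0.6, 0.1, 7.0]
gripper_width: 0.414
gripper_force: 60.8
```

>>> {"api": "send_rows", "payload": {"commands": [[[0, 0, -0.4, 0, 0, -0.2, 20], [0, 0, -0.8, 0, 0, -0.2, 20], [0, 0, -1, 0, 0, -0.2, 20], [0, 0, -1, 0, 0, -0.2, 20], [-0.06, -0.94, -0.4, 0, 0, 0, 20]]]}}

```text
time: 30.82
ee_pos: [0.5958, -0.1795, 0.1894]
eef_rot: [[1.0, 0.02, 0.006], [0.02, -1.0, -0.005], [0.005, 0.005, -1.0]]
force: [-0.3, 0.3, -2.1]
gripper_width: 0.414
gripper_force: 60.2
```

>>> {"api": "send_rows", "payload": {"commands": [[[-0.06, -0.94, 0, 0, 0, 0, 20], [-0.06, -0.94, 0, 0, 0, 0, 20], [-0.06, -0.94, 0, 0, 0, 0, 20], [-0.06, -0.94, 0, 0, 0, 0, 20], [-0.06, -0.94, 0, 0, 0, 0, 20]]]}}

```text
time: 31.45
ee_pos: [0.5728, 0.0614, 0.1858]
eef_rot: [[1.0, 0.028, 0.001], [0.028, -1.0, -0.001], [0.001, 0.001, -1.0]]
force: [0.6, 0.8, -1.4]
gripper_width: 0.412
gripper_force: 60.2
```

>>> {"api": "send_rows", "payload": {"commands": [[[-0.05, -0.94, 0, 0, 0, 0, 20], [-0.05, -0.94, 0.2, 0, 0, 0, 20], [0, 0, 0.8, 0, 0, 0, 20], [0, 0, 0, 0, 0, 0, 20], [0, 0, 0, 0, 0, 0, 20]]]}}

```text
time: 32.08
ee_pos: [0.5665, 0.153, 0.1362]
eef_rot: [[1.0, 0.026, 0.001], [0.026, -1.0, -0.0], [0.001, 0.0, -1.0]]
force: [0.0, -0.5, -1.0]
gripper_width: 0.409
gripper_force: 60.1
```

z 0.1362→0.044: 1.85 units.

>>> {"api": "send_rows", "payload": {"commands": [[[0, 0, 0.8, 0, 0, 0, 20], [0, 0, 0.6, 0, 0, 0, 20], [0, 0, 0.3, 0, 0, 0, 20], [0, 0, 0.13, 0, 0, 0, 20], [0, 0, 0, 0, 0, 0, 20]]]}}

```text
time: 32.7
ee_pos: [0.5671, 0.1537, 0.0447]
eef_rot: [[1.0, 0.027, 0.002], [0.027, -1.0, 0.0], [0.002, 0.0, -1.0]]
force: [0.3, -1.3, -0.5]
gripper_width: 0.413
gripper_force: 60.2
```

>>> {"api": "send_rows", "payload": {"commands": [[[0, 0, 0.02, 0, 0, 0, 20], [0, 0, 0, 0, 0, 0, 20]]]}}

```text
time: 32.95
ee_pos: [0.5673, 0.1537, 0.0443]
eef_rot: [[1.0, 0.027, 0.003], [0.027, -1.0, -0.0], [0.003, 0.0, -1.0]]
force: [-0.6, -1.7, 5.5]
gripper_width: 0.414
gripper_force: 61.2
```

>>> {"api": "send_rows", "payload": {"commands": [[[0, 0, 0, 0, 0, 0, 60], [0, 0, 0, 0, 0, 0, 60], [0, 0, -0.4, 0, 0, 0, 60], [0, 0, -1, 0, 0, 0, 60], [0, 0, -1, 0, 0, 0, 60]]]}}

```text
time: 33.58
ee_pos: [0.5656, 0.1542, 0.1647]
eef_rot: [[1.0, 0.028, 0.0], [0.028, -1.0, 0.0], [0.0, -0.0, -1.0]]
force: [-1.1, 0.4, 0.2]
gripper_width: 0.601
gripper_force: 0.0
```

>>> {"api": "send_rows", "payload": {"commands": [[[-0.3, -0.7, -0.6, 0, 0, 0, 60], [-0.6, -0.7, -0.6, 0, 0, 0, 60], [-0.5, -0.55, 0, 0, 0, 0, 60], [0, 0, 0, 0, 0, 0, 60]]]}}

```text
time: 34.08
ee_pos: [0.4907, 0.2533, 0.2245]
eef_rot: [[0.999, 0.035, 0.002], [0.035, -0.999, 0.001], [0.002, -0.001, -1.0]]
force: [-0.1, 0.4, -0.1]
gripper_width: 0.596
gripper_force: 0.0
```

Run:
```python
from h import *
c=snap('wrist'); save(c,'w5.png'); print(robot.sense()['ee_pos'])
```

```text
[0.49230731 0.25088791 0.22385812]
```

View pics/w5.png

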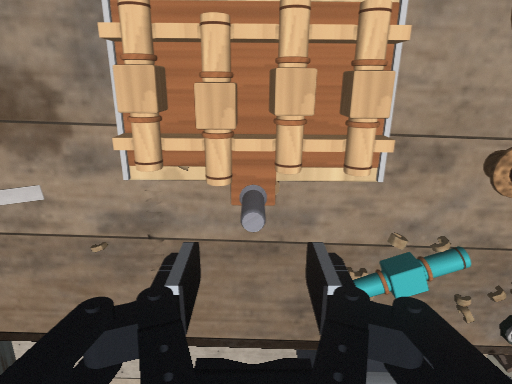

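Picture: all four spindles sit in their grooves with ends on both rails. The g3 one (215,105) lies about 15 px closer to the front than the others, so I'll measure that.

Run:
```python
from h import *
c=snap('wrist'); t=np.radians(1.6); R=np.array([[np.cos(t),-np.sin(t)],[np.sin(t),np.cos(t)]]); C=np.array([.562,.2555])
for n,a,b in [('g4',(135,2),(149,165)),('g3',(214,18),(219,180)),('g2',(293,2),(289,168)),('g1',(377,2),(361,170))]:
    pa,pb=onz(c,*a,.066),onz(c,*b,.06); print(n,(R.T@(pa[:2]-C)).round(4),(R.T@(pb[:2]-C)).round(4))
for p in [(138,90),(215,106),(295,91),(371,94)]: print((R.T@(onz(c,*p,.073)[:2]-C)).round(4))
```

```text
g4 [0.0724 0.0934] [-0.065   0.0971]
g3 [0.0609 0.0298] [-0.0798  0.0304]
g2 [ 0.0728 -0.0346] [-0.0675 -0.0373]
g1 [ 0.073  -0.1027] [-0.0693 -0.1068]
[0.0043 0.096 ]
[-0.0088  0.0305]
[ 0.0039 -0.0384]
[ 0.0016 -0.1038]
```

>>> {"api": "send_rows", "payload": {"commands": [[[0.6, -0.36, 0.7, 0, 0, 0, 60], [0.6, -0.37, 0.8, 0, 0, 0, 60], [0, 0, 0.5, 0, 0, 0, 60], [0, 0, 0, 0, 0, 0, 60], [0, 0, 0, 0, 0, 0, 60]]]}}

```text
time: 34.8
ee_pos: [0.553, 0.287, 0.1234]
eef_rot: [[1.0, 0.026, 0.001], [0.026, -1.0, 0.0], [0.001, -0.0, -1.0]]
force: [0.2, 0.2, 0.5]
gripper_width: 0.601
gripper_force: 0.0
```

>>> {"api": "send_rows", "payload": {"commands": [[[0, -0.04, 0.6, 0, 0, 0, 60], [0, 0, 0.6, 0, 0, 0, 60], [0, 0, 0.35, 0, 0, 0, 60], [0, 0, 0, 0, 0, 0, 60]]]}}

```text
time: 35.3
ee_pos: [0.5519, 0.289, 0.0447]
eef_rot: [[1.0, 0.027, -0.0], [0.027, -1.0, -0.001], [-0.001, 0.001, -1.0]]
force: [-0.3, -0.5, 0.3]
gripper_width: 0.594
gripper_force: 0.0
```

>>> {"api": "send_rows", "payload": {"commands": [[[0, 0, 0, 0, 0, 0, 40], [0, 0, 0, 0, 0, 0, 20], [0, 0, 0, 0, 0, 0, 20], [0, 0, 0, 0, 0, 0, 20]]]}}

```text
time: 35.8
ee_pos: [0.5531, 0.289, 0.0467]
eef_rot: [[1.0, 0.027, 0.002], [0.027, -1.0, -0.001], [0.002, 0.001, -1.0]]
force: [-0.8, -3.6, 6.4]
gripper_width: 0.407
gripper_force: 60.5
```

>>> {"api": "send_rows", "payload": {"commands": [[[0, 0, -0.2, 0, 0, 0, 20], [0.22, 0, 0, 0, 0, 0, 20], [0, 0, 0, 0, 0, 0, 20], [0, 0, 0.15, 0, 0, 0, 20], [0, 0, 0, 0, 0, 0, 20]]]}}

```text
time: 36.42
ee_pos: [0.5633, 0.2894, 0.0469]
eef_rot: [[1.0, 0.027, 0.0], [0.027, -1.0, -0.001], [0.0, 0.001, -1.0]]
force: [1.3, -0.1, 0.1]
gripper_width: 0.409
gripper_force: 60.0
```

>>> {"api": "send_rows", "payload": {"commands": [[[0, 0, 0.05, 0, 0, 0, 20], [0, 0, 0, 0, 0, 0, 20], [0, 0, 0, 0, 0, 0, 60], [0, 0, 0, 0, 0, 0, 60], [0, 0, -0.5, 0, 0, 0, 60]]]}}

```text
time: 37.05
ee_pos: [0.5609, 0.2889, 0.0673]
eef_rot: [[1.0, 0.028, -0.005], [0.028, -1.0, -0.002], [-0.005, 0.002, -1.0]]
force: [0.6, -0.8, -0.0]
gripper_width: 0.599
gripper_force: 0.0
```

>>> {"api": "send_rows", "payload": {"commands": [[[0, 0, -1, 0, 0, 0, 60], [0, 0, -1, 0, 0, 0, 60], [-0.8, 0.22, 0, 0, 0, 0, 60], [-0.8, 0.23, 0, 0, 0, 0, 60], [-0.74, 0.23, 0, 0, 0, 0, 60]]]}}

```text
time: 37.67
ee_pos: [0.4451, 0.2525, 0.1691]
eef_rot: [[1.0, 0.028, -0.001], [0.028, -1.0, -0.0], [-0.001, 0.0, -1.0]]
force: [-0.4, 0.3, 1.0]
gripper_width: 0.601
gripper_force: 0.0
```

>>> {"api": "send_rows", "payload": {"commands": [[[0, 0, 0, 0, 0, 0, 60], [0, 0, 0, 0, 0, 0, 60]]]}}

```text
time: 37.92
ee_pos: [0.4476, 0.2526, 0.1699]
eef_rot: [[1.0, 0.027, 0.001], [0.027, -1.0, 0.0], [0.001, -0.0, -1.0]]
force: [0.1, -0.0, 0.7]
gripper_width: 0.601
gripper_force: 0.0
```

Run:
```python
from h import *
c=snap('wrist'); save(c,'w6.png'); print(robot.sense()['ee_pos'])
```

```text
[0.44778267 0.25282577 0.16982419]
```

View pics/w6.png

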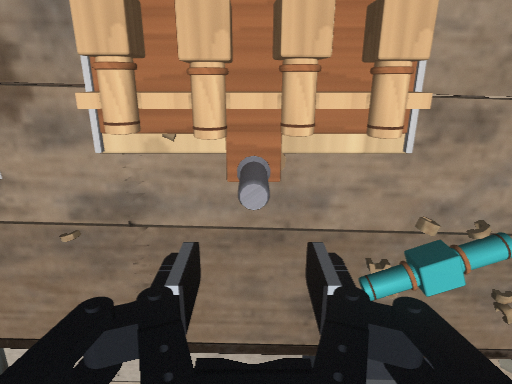

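>>> {"api": "send_rows", "payload": {"commands": [[[0, 0, 0.7, 0, 0, 0, 60], [0, 0, 0.8, 0, 0, 0, 60], [0, 0, 0.6, 0, 0, 0, 60], [0, 0, 0, 0, 0, 0, 60]]]}}

```text
time: 38.48
ee_pos: [0.4457, 0.2522, 0.0624]
eef_rot: [[1.0, 0.028, -0.006], [0.028, -1.0, -0.0], [-0.006, 0.0, -1.0]]
force: [0.4, 0.3, 0.6]
gripper_width: 0.601
gripper_force: 0.0
```

>>> {"api": "send_rows", "payload": {"commands": [[[0, 0, 0, 0, 0, 0, 20], [0, 0, 0, 0, 0, 0, 0], [0, 0, 0, 0, 0, 0, 0], [0, 0, 0, 0, 0, 0, 0], [0.1, 0, 0, 0, 0, 0, 0]]]}}

```text
time: 39.1
ee_pos: [0.4527, 0.2524, 0.0664]
eef_rot: [[1.0, 0.027, 0.002], [0.027, -1.0, -0.001], [0.002, 0.001, -1.0]]
force: [-3.2, -2.7, 7.4]
gripper_width: 0.261
gripper_force: 59.5
```

>>> {"api": "send_rows", "payload": {"commands": [[[0.2, 0, 0, 0, 0, 0, 0], [0.25, 0, 0, 0, 0, 0, 0], [0.25, 0, 0, 0, 0, 0, 0], [0.25, 0, 0, 0, 0, 0, 0], [0.25, 0, 0, 0, 0, 0, 0]]]}}

```text
time: 39.72
ee_pos: [0.5129, 0.254, 0.0664]
eef_rot: [[1.0, 0.027, 0.001], [0.027, -1.0, -0.001], [0.001, 0.001, -1.0]]
force: [-2.3, -3.6, 8.1]
gripper_width: 0.255
gripper_force: 59.4
```

>>> {"api": "send_rows", "payload": {"commands": [[[0.25, 0, 0, 0, 0, 0, 0], [0.25, 0, 0, 0, 0, 0, 0], [0.25, 0, 0, 0, 0, 0, 0], [0.25, 0, 0, 0, 0, 0, 0], [0.25, 0, 0, 0, 0, 0, 0]]]}}

```text
time: 40.35
ee_pos: [0.5753, 0.2556, 0.0665]
eef_rot: [[1.0, 0.027, 0.001], [0.027, -1.0, -0.001], [0.001, 0.001, -1.0]]
force: [-3.3, -2.6, 6.5]
gripper_width: 0.26
gripper_force: 59.3
```

>>> {"api": "send_rows", "payload": {"commands": [[[0.25, 0, 0, 0, 0, 0, 0], [0.2, 0, 0, 0, 0, 0, 0], [0.15, 0, 0, 0, 0, 0, 0], [0.1, 0, 0, 0, 0, 0, 0], [0, 0, 0, 0, 0, 0, 0]]]}}

```text
time: 40.98
ee_pos: [0.6112, 0.2566, 0.0665]
eef_rot: [[1.0, 0.026, 0.003], [0.026, -1.0, 0.0], [0.003, 0.0, -1.0]]
force: [0.0, -3.0, 5.5]
gripper_width: 0.262
gripper_force: 59.2
```

>>> {"api": "send_rows", "payload": {"commands": [[[0.06, 0, 0, 0, 0, 0, 0], [0.06, 0, 0, 0, 0, 0, 0], [0.06, 0, 0, 0, 0, 0, 0], [0.04, 0, 0, 0, 0, 0, 0], [0, 0, 0, 0, 0, 0, 0]]]}}

```text
time: 41.6
ee_pos: [0.6153, 0.2567, 0.0664]
eef_rot: [[1.0, 0.028, -0.01], [0.028, -1.0, -0.005], [-0.01, 0.004, -1.0]]
force: [-17.2, -7.5, 18.1]
gripper_width: 0.261
gripper_force: 60.8
```

>>> {"api": "send_rows", "payload": {"commands": [[[0.05, 0, 0, 0, 0, 0, 0], [0, 0, 0, 0, 0, 0, 0]]]}}

```text
time: 41.85
ee_pos: [0.6153, 0.2567, 0.0664]
eef_rot: [[0.999, 0.029, -0.014], [0.029, -1.0, -0.006], [-0.015, 0.006, -1.0]]
force: [-23.1, -9.7, 23.2]
gripper_width: 0.26
gripper_force: 61.2
```

>>> {"api": "send_rows", "payload": {"commands": [[[-0.1, 0, 0, 0, 0, 0, 0], [0, 0, 0, 0, 0, 0, 60], [0, 0, 0, 0, 0, 0, 60], [0, 0, -0.6, 0, 0, 0, 60], [0, 0, -1, 0, 0, 0, 60]]]}}

```text
time: 42.48
ee_pos: [0.6169, 0.2568, 0.1433]
eef_rot: [[1.0, 0.028, -0.004], [0.028, -1.0, -0.001], [-0.004, 0.001, -1.0]]
force: [1.5, 0.4, 0.3]
gripper_width: 0.601
gripper_force: 0.0
```

Run:
```python
from meas import *
c=snap('wrist'); print(robot.sense()['ee_pos'])
im=c['color']; c2=snap('scene')
save(dict(color=np.vstack([im[:250],cv2.resize(c2['color'][160:310,40:260],(512,349))])),'w7.png')
t=snap('top')
for o in spindles(t): print(o[1],o[2],o[3],o[5])
```

```text
[0.62083519 0.25939718 0.15269893]
[240.5, 173.5] [21.2, 21.2] [0.6468, -0.0406, 0.024] -80.2
[237.2, 217.1] [14.0, 15.5] [0.4885, -0.0285, 0.024] -45.7
```

View pics/w7.png

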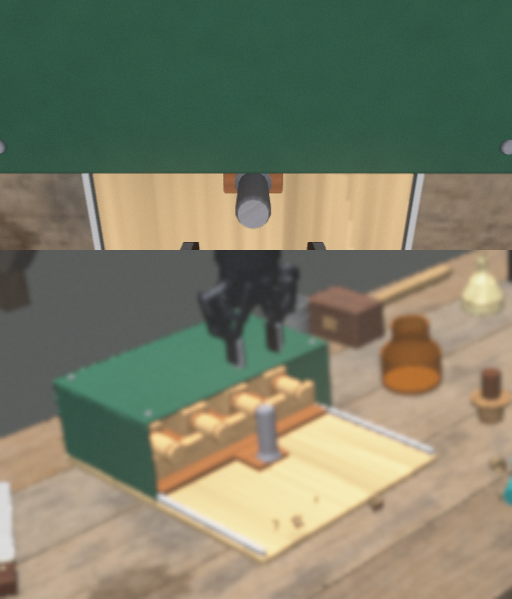

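>>> {"api": "send_rows", "payload": {"commands": [[[0, 0, -0.8, 0, 0, 0, 60], [-0.5, 0.95, -0.2, 0, 0, 0, 60], [-0.5, 0.95, 0, 0, 0, 0, 60], [-0.5, 0.95, 0, 0, 0, 0, 60], [-0.5, 0.95, 0, 0, 0, 0, 60]]]}}

```text
time: 43.25
ee_pos: [0.5221, 0.0629, 0.1937]
eef_rot: [[1.0, 0.027, -0.001], [0.027, -1.0, 0.0], [-0.001, -0.0, -1.0]]
force: [1.3, -1.1, -0.1]
gripper_width: 0.598
gripper_force: 0.0
```

>>> {"api": "send_rows", "payload": {"commands": [[[-0.5, 0.95, 0, 0, 0, 0, 60], [-0.4, 0.95, 0, 0, 0, 0, 60], [0, 0, 0, 0, 0, 0, 60], [0, 0, 0, 0, 0, 0, 60]]]}}

```text
time: 43.75
ee_pos: [0.4809, -0.031, 0.1943]
eef_rot: [[1.0, 0.028, -0.0], [0.028, -1.0, 0.001], [-0.0, -0.001, -1.0]]
force: [-0.0, 0.3, -0.0]
gripper_width: 0.6
gripper_force: 0.0
```

Run:
```python
from h import *
c=snap('wrist'); save(c,'w8.png'); print(robot.sense()['ee_pos'])
```

```text
[ 0.48110039 -0.0302533   0.19444594]
```

View pics/w8.png

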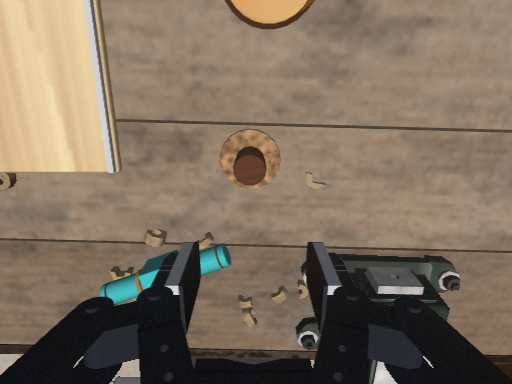

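Run:
```python
from h import *
c=snap('wrist')
print(onz(c,250,167,.073).round(4),onz(c,250,158,.035).round(4))
```

```text
[ 0.4948 -0.0272  0.073 ] [ 0.4936 -0.0269  0.035 ]
```

>>> {"api": "send_rows", "payload": {"commands": [[[0.26, -0.05, 0.7, 0, 0, 0, 60], [0, 0, 1, 0, 0, 0, 60], [0, 0, 0.9, 0, 0, 0, 60], [0, 0, 0.45, 0, 0, 0, 60], [0, 0, 0, 0, 0, 0, 60]]]}}

```text
time: 44.48
ee_pos: [0.4924, -0.0268, 0.0404]
eef_rot: [[1.0, 0.03, -0.004], [0.03, -1.0, 0.002], [-0.004, -0.002, -1.0]]
force: [0.2, 0.8, 0.8]
gripper_width: 0.605
gripper_force: 0.0
```

>>> {"api": "send_rows", "payload": {"commands": [[[0, 0, 0, 0, 0, 0, 30], [0, 0, 0, 0, 0, 0, 10], [0, 0, 0, 0, 0, 0, 10], [0, 0, 0, 0, 0, 0, 10]]]}}

```text
time: 44.98
ee_pos: [0.4952, -0.0284, 0.0437]
eef_rot: [[1.0, 0.028, 0.003], [0.028, -1.0, -0.0], [0.003, 0.0, -1.0]]
force: [-0.2, 0.9, 6.7]
gripper_width: 0.308
gripper_force: 59.3
```

>>> {"api": "send_rows", "payload": {"commands": [[[0, 0, -0.4, 0, 0, 0, 10], [0, 0, -0.9, 0, 0, 0, 10], [0, 0, -1, 0, 0, 0, 10], [0.2, 0, -0.8, 0, 0, 0, 10], [0.6, 0.1, 0, 0, 0, 0, 10]]]}}

```text
time: 45.6
ee_pos: [0.5357, -0.0331, 0.2015]
eef_rot: [[1.0, 0.027, 0.007], [0.027, -1.0, -0.004], [0.007, 0.004, -1.0]]
force: [0.8, 0.1, -0.6]
gripper_width: 0.313
gripper_force: 59.1
```

>>> {"api": "send_rows", "payload": {"commands": [[[0.6, 0.1, 0, 0, 0, 0, 10], [0.2, 0, 0, 0, 0, 0, 10], [0, 0, 0, 0, 0, 0, 10], [0, 0, 0, 0, 0, 0, 10]]]}}

```text
time: 46.1
ee_pos: [0.5729, -0.0362, 0.1971]
eef_rot: [[1.0, 0.028, -0.001], [0.028, -1.0, -0.0], [-0.001, 0.0, -1.0]]
force: [0.2, -0.2, -0.6]
gripper_width: 0.312
gripper_force: 59.1
```

Run:
```python
from h import *
c=snap('wrist'); save(c,'w9.png'); print(robot.sense()['ee_pos'])
```

```text
[ 0.5730469  -0.03628231  0.19725799]
```

View pics/w9.png

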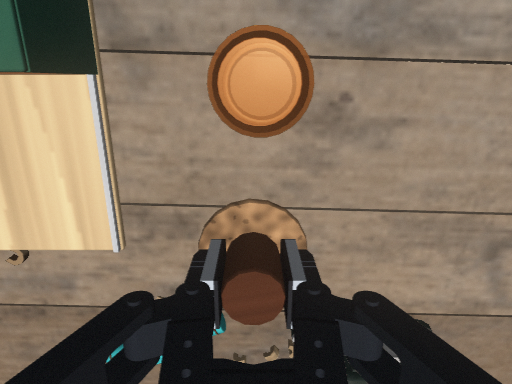

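Run:
```python
from h import *
c=snap('wrist'); im=c['color']; print(robot.sense()['ee_pos'])
hsv=cv2.cvtColor(im,cv2.COLOR_RGB2HSV); sub=hsv[15:150,195:330]
m=((sub[...,1]>110)).astype(np.uint8)
n,l,st,ce=cv2.connectedComponentsWithStats(m); i=1+st[1:,4].argmax()
cn=max(cv2.findContours((l==i).astype(np.uint8),0,1)[0],key=len); e=cv2.fitEllipse(cn); ctr=np.array(e[0])+[195,15]; print('outer',ctr,e[1],onz(c,*ctr,.052))
print(hsv[81,200:325:3,2].tolist())
print(hsv[20:145:3,260,2].tolist())
g=cv2.GaussianBlur(cv2.cvtColor(im,cv2.COLOR_RGB2GRAY),(3,3),0)[15:150,195:330]
for r0,r1 in((28,35),(36,44),(48,57)):
    h=cv2.HoughCircles(g,cv2.HOUGH_GRADIENT_ALT,1,5,param1=60,param2=.6,minRadius=r0,maxRadius=r1)
    if h is not None: 
        for q in h[0][:2]: print(q+[195,15,0],onz(c,q[0]+195,q[1]+15,.098).round(4),onz(c,q[0]+195,q[1]+15,.052).round(4))
```

```text
[ 0.57318805 -0.03639029  0.19736781]
outer [259.98723602  80.85440826] (105.99564361572266, 111.56715393066406) [ 0.65452792 -0.03988943  0.052     ]
[149, 147, 128, 129, 87, 78, 188, 194, 205, 201, 201, 210, 215, 214, 214, 215, 215, 216, 218, 219, 220, 218, 220, 220, 218, 220, 222, 220, 218, 221, 219, 189, 212, 216, 99, 81, 81, 132, 141, 148, 150, 152]
[145, 145, 144, 147, 80, 80, 198, 221, 231, 225, 200, 230, 222, 228, 227, 226, 226, 224, 222, 221, 220, 215, 214, 213, 213, 210, 213, 207, 204, 203, 202, 198, 180, 174, 198, 178, 88, 85, 115, 120, 158, 162]
[262.          82.          32.18478012] [ 0.6539 -0.0403  0.098 ] [ 0.6537 -0.0416  0.052 ]
[266.         103.          31.69561195] [ 0.6398 -0.0437  0.098 ] [ 0.6368 -0.0456  0.052 ]
[260.         82.         40.0815773] [ 0.6539 -0.0389  0.098 ] [ 0.6536 -0.0399  0.052 ]
[260.          82.          52.18207932] [ 0.6539 -0.0389  0.098 ] [ 0.6536 -0.0399  0.052 ]
[276.          94.          52.02891541] [ 0.6462 -0.0505  0.098 ] [ 0.6444 -0.0537  0.052 ]
```

>>> {"api": "send_rows", "payload": {"commands": [[[0.6, 0.04, 0, 0, 0, 0, 10], [0.7, 0.04, 0, 0, 0, 0, 10], [0.33, 0.03, 0.4, 0, 0, 0, 10], [0, 0, 0.4, 0, 0, 0, 10], [0, 0, 0, 0, 0, 0, 10]]]}}

```text
time: 46.82
ee_pos: [0.6532, -0.0398, 0.155]
eef_rot: [[1.0, 0.028, -0.005], [0.028, -1.0, -0.0], [-0.005, -0.0, -1.0]]
force: [0.0, -0.8, -1.1]
gripper_width: 0.307
gripper_force: 59.1
```

>>> {"api": "send_rows", "payload": {"commands": [[[0, 0, 0, 0, 0, 0, 10], [0, 0, 0, 0, 0, 0, 10]]]}}

```text
time: 47.08
ee_pos: [0.6558, -0.0398, 0.1586]
eef_rot: [[1.0, 0.028, 0.002], [0.028, -1.0, -0.001], [0.002, 0.001, -1.0]]
force: [-0.2, 0.5, -0.7]
gripper_width: 0.312
gripper_force: 59.1
```

Run:
```python
from h import *
c=snap('wrist'); c2=snap('scene'); save(dict(color=np.vstack([c['color'][50:],cv2.resize(c2['color'][160:240,170:270],(512,410),interpolation=cv2.INTER_CUBIC)[:260]])),'w10.png'); print(robot.sense()['ee_pos'])
```

```text
[ 0.65585067 -0.03980639  0.15836526]
```

View pics/w10.png

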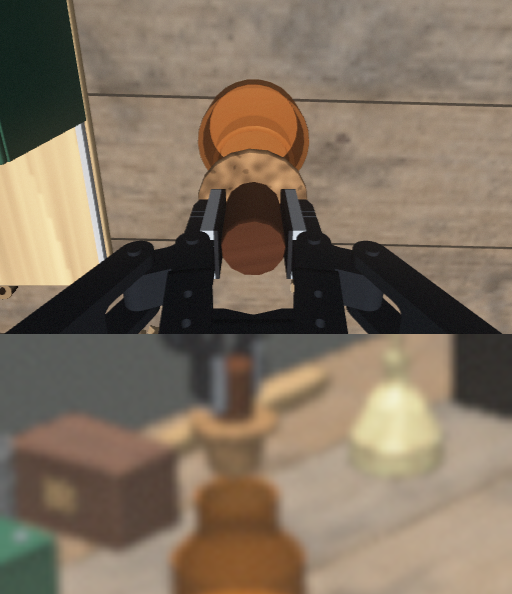

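>>> {"api": "send_rows", "payload": {"commands": [[[-0.02, 0, 0.2, 0, 0, 0, 10], [0, 0, 0.25, 0, 0, 0, 10], [0, 0, 0, 0, 0, 0, 10]]]}}

```text
time: 47.55
ee_pos: [0.6533, -0.0399, 0.1327]
eef_rot: [[1.0, 0.028, -0.003], [0.028, -1.0, 0.0], [-0.003, -0.0, -1.0]]
force: [-0.0, 0.6, -0.6]
gripper_width: 0.304
gripper_force: 59.1
```

>>> {"api": "send_rows", "payload": {"commands": [[[0, 0, 0.2, 0, 0, 0, 10], [0, 0, 0.15, 0, 0, 0, 10], [0, 0, 0, 0, 0, 0, 10]]]}}

```text
time: 47.92
ee_pos: [0.654, -0.0398, 0.1163]
eef_rot: [[1.0, 0.028, -0.002], [0.028, -1.0, 0.0], [-0.002, -0.0, -1.0]]
force: [-0.5, 0.3, -0.8]
gripper_width: 0.312
gripper_force: 59.1
```

>>> {"api": "send_rows", "payload": {"commands": [[[0, 0, 0.05, 0, 0, 0, 10], [0, 0, 0.03, 0, 0, 0, 10], [0, 0, 0, 0, 0, 0, 10]]]}}

```text
time: 48.3
ee_pos: [0.6548, -0.0398, 0.1138]
eef_rot: [[1.0, 0.028, 0.001], [0.028, -1.0, -0.0], [0.001, 0.0, -1.0]]
force: [-0.5, 0.3, 1.6]
gripper_width: 0.311
gripper_force: 59.4
```

>>> {"api": "send_rows", "payload": {"commands": [[[0, 0, 0.03, 0, 0, 0, 10], [0, 0, 0, 0, 0, 0, 10], [0, 0, 0, 0, 0, 0, 40], [0, 0, 0, 0, 0, 0, 60], [0, 0, 0, 0, 0, 0, 60]]]}}

```text
time: 48.92
ee_pos: [0.6545, -0.0398, 0.1114]
eef_rot: [[1.0, 0.028, -0.0], [0.028, -1.0, 0.0], [-0.0, -0.0, -1.0]]
force: [0.0, -0.7, -0.2]
gripper_width: 0.599
gripper_force: 0.0
```

>>> {"api": "send_rows", "payload": {"commands": [[[0, 0, -0.3, 0, 0, 0, 60], [0, 0, -0.8, 0, 0, 0, 60], [-0.5, 0, -0.9, 0, 0, 0, 60], [-0.9, 0, 0, 0, 0, 0, 60], [-0.9, 0.2, 0, 0, 0, 0, 60]]]}}

```text
time: 49.55
ee_pos: [0.5396, -0.0517, 0.2135]
eef_rot: [[1.0, 0.03, 0.003], [0.03, -1.0, -0.0], [0.003, 0.0, -1.0]]
force: [-0.6, -1.3, -0.1]
gripper_width: 0.603
gripper_force: 0.0
```

Run:
```python
from h import *
c=snap('wrist'); c=snap('wrist'); im=c['color']; print(robot.sense()['ee_pos'])
hsv=cv2.cvtColor(im,cv2.COLOR_RGB2HSV)
# dark knob: low V, reddish hue
m=((hsv[...,0]<14)&(hsv[...,1]>120)&(hsv[...,2]<120)).astype(np.uint8)
n,l,st,ce=cv2.connectedComponentsWithStats(m)
for i in range(1,n):
    if st[i,4]>300: print(st[i],ce[i].round(1),onz(c,*ce[i],.143).round(4))
print('expected knob top',proj(c,[.654,-.0398,.143]).round(1),'if low 5mm',proj(c,[.654,-.0398,.138]).round(1))
# post & flask in scene view
s=snap('scene'); print('post top proj', proj(s,[.617,.257,.09]).round(1), 'knob', proj(s,[.654,-.04,.143]).round(1))
h2=cv2.cvtColor(s['color'],cv2.COLOR_RGB2HSV)[150:235,190:245]
m=((h2[...,0]<14)&(h2[...,1]>110)&(h2[...,2]<110)).astype(np.uint8)
n,l,st,ce=cv2.connectedComponentsWithStats(m)
for i in range(1,n):
    if st[i,4]>15: print('scene dark',st[i]+[190,150,0,0,0])
```

```text
[ 0.5362839  -0.05447348  0.21249504]
[ 209    0   48   45 1750] [233.3  19.3] [ 0.6481 -0.0401  0.143 ]
[ 190    0   99   88 1223] [241.5  52.6] [ 0.6305 -0.0451  0.143 ]
expected knob top [232.9   7.8] if low 5mm [233.4   9.5]
post top proj [153.1 227.5] knob [214.7 177.9]
scene dark [213 180   6   9  25]
```

Run:
```python
from h import *
s=snap('scene'); print([proj(s,[.654,-.04,z]).round(1).tolist() for z in(.143,.105,.098)])
c=snap('top'); print('post top',proj(c,[.617,.257,.09]).round(1),'knob',proj(c,[.654,-.04,.143]).round(1))
hsv=cv2.cvtColor(c['color'],cv2.COLOR_RGB2HSV)
m=((hsv[...,0]>100)&(hsv[...,0]<135)&(hsv[...,2]<170)&(hsv[...,1]>15)).astype(np.uint8)[170:195,140:175]; ys,xs=np.nonzero(m); print('grey',xs.mean()+140,ys.mean()+170,len(xs))
m=((hsv[...,2]<135)&(hsv[...,1]>120)).astype(np.uint8)[150:190,222:260]; ys,xs=np.nonzero(m); print('knob',xs.mean()+222,ys.mean()+150,len(xs))
print(robot.sign_off())
```

```text
[[214.7, 177.9], [215.1, 188.5], [215.1, 190.4]]
post top [152.8 178.5] knob [239.  163.5]
grey 157.11764705882354 182.11764705882354 17
knob nan nan 0
the job is handed in; nothing more can be done
None<stdin>:6: RuntimeWarning: Mean of empty slice.
  ret = ret.dtype.type(ret / rcount)
```

I handed the job in at about 50 s of the 208 s: all four spindles are in their own grooves, the carriage was pushed home against its stop, and the stopper is seated in the upright flask. The groove 3 spindle had shifted about 10 mm toward the front, so I re-centred it before pushing the carriage in. The top-camera check for the knob just before sign-off found nothing, so the stopper rests on the contact height at release (0.1138 m against 0.1137 m expected) and the scene camera.

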